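Pack the cheese wedges and mark the tray

ROBOT

A 6-joint arm with a two-finger parallel gripper is mounted at the origin on a cart in front of the work surface, level with it; the furniture and walls round the work are solid. World frame = base frame: x ahead of the robot, y to its left, z up, the work surface at z = 0. Lengths are in m, angles in rad, forces in N, time in s.
With the tool pointing down it reaches from about 0.35 to 0.775 m from the base axis. Payload 7.3 kg.
Tool frame: the origin (TCP) lies midway between the tips of the shut fingers; the grasp point (between the pads) lies grasp_offset behind it (grasp_offset is the distance from the TCP to the grasp point, in m); z points along the fingers, y is the line along which they close (so a half turn about z gives the same grasp; the last joint's range is limited). The gripper opens to 92 mm and grips with 3 to 60 N. Pads are 19 mm wide; open, the fingers measure 130 mm over their backs; the gripper's body (75 mm by 190 mm) begins 47 mm behind the grasp point.
Start: joints at [-1.474, 0.342, 1.524, -0, 1.275, -0.146], TCP at [0.126, -0.51, 0.227] pointing down, gripper open.
Joint ranges: [-2.53, 2.53], [-0.77, 2.02], [0.04, 2.7], [-1, 4.14], [0.28, 2.66], [-3.11, 3.11]. Speed limits (rad/s): [2.57, 2.57, 3.14, 3.14, 3.14, 3.14].

INTERFACE

Orientations are given as [roll, pitch, yaw] about the fixed x, y, z axes, in that order (R = Rz(yaw) Ry(pitch) Rx(roll)).
In Python, from cell import * gives the robot as it stands.
- The arm moves only by the tool step_arm, never from a script. Its argument "plan" is a list of rows, each a list of 5 numbers: the closure, from -1 (fully open) to 1 (shut), then the shift along the tool's x, y, z in m, then the turn about the tool's z in rad. In form: [[hand, x, y, z, twist], ...]. A call has 1 to 20 rows; each row is the pose to reach, as a shift and turn from the pose commanded when the call began, along the tool's axes at that moment; what a row does not reach only later rows make up. A row lasts 1/8 s, in which the tool goes at most 62.5 mm and 10.7 degrees, less where a joint would pass 70% of its speed; a pose out of reach is approached as far as the arm can. A call with a gripper value outside its range is refused whole. The fingers move at their own pace and stop on an object; "grip_force" is the grip in N (left out, the last holds). Time passes only in rows, so rows that repeat a pose let the fingers close. It gives the time, the measured TCP pose, the force, the opening and the grip force at its end, in the units of the state.
- observe(): the state, without advancing time (a new reading comes with each control period).
- read_camera(name): name is "side" or "top"; returns a dict with "img" (480x640x3 uint8, red, green, blue), "range_z" (480x640 float32, m along the optical axis (not along the pixel's ray), 0 where there is no reading), "fx", "fy", "cx", "cy" (pixels), "R" (3x3) and "t" (3): a world point X has camera coordinates R X + t. Camera axes: x right, y down, z forward; pixel columns grow to the right and rows downward; lengths in m; the calibration is good to about 2 mm. A picture is of the moment at which its call begins.
- hand_in(): hands the job in; it is judged then, once.
The state is a dict: "time": time; "qpos": joint angles; "qvel": joint speeds; "joint_efforts": joint torques, N m; "tool_pos": TCP position; "tool_rot": TCP orientation; "contact_force": force on the tool from outside, world axes, zero at the start; "torque": the same for the moment, N m; "opening": finger opening in m; "grip_force": force on a finger pad.
Only numpy, scipy, OpenCV 4.12 (cv2) and the standard library are available. Lean on these libraries where they do the work, as an engineer would, in place of code of your own. Each camera call takes 0.05 s, during which the arm holds its last target. There are 200 camera calls.

TASK

Pack all the cheese wedges from the chopping board into the wooden tray, upright in a single row across the tray, alternately head to tail, each close up against a neighbour that points the other way, flat on the tray's floor, as a full row makes a rectangle that just fits. Then take the wooden marker peg from its holder and set it, knob up, in the hole at the tray's end, all the way to the bottom. Leave the other things on the worktop where they are.

Things in the scene. Friction and masses are not known exactly. Their poses are not given: they have to be found in the camera images.
- tray: fixed low wooden tray, left on the worktop. Bay 70 (x) by 254 mm (y), centred on the origin (on the underside); floor 6 mm, rim 16 mm above the worktop, walls 8 mm thick. Wedges stand side by side along y, length along x; six fill it (39 mm each, 20 mm to spare) if the outer ones turn straight sides to the end walls. Beyond the +y wall: socket block 56 x 76 x 56 mm tall, centre y = +173 mm
- socket (a point): centre of the mouth of the round blind hole in the top of the tray's socket block, 56 mm above the worktop; the hole is 19 mm wide and 40 mm deep, its edge chamfered 2 mm
- marker: turned wooden marker peg, 130 mm long: round shank 16 mm thick with bevelled foot; from 102 mm up a cylindrical knob, 30 mm across and 28 mm tall, to hold it by. Origin: centre of the foot's end; z towards the knob. Starts standing loosely in the holder's hole, foot 8 mm above the worktop. 0.05 kg
- holder: fixed wooden block 64 x 64 x 36 mm with a blind hole, 19 mm wide and 28 mm deep, in the middle of its top; origin at the centre of its underside
- board: fixed brown chopping board, 230 (x) x 340 (y) x 22 mm, on the right part of the worktop, its top 22 mm up; origin at the centre of its underside. Between board and tray the corner of a tiled wall juts out towards the robot, to about world (0.56, -0.11); keep nearer the robot than it when passing across. Tall fixed things stand behind the board
- coffee_machine: fixed coffee machine, 360 mm tall, behind the tray, between it and the holder; origin on the worktop. Its main block spans 200 mm by 223 mm about there; its brewing head (220 to 360 mm up) and drip tray below reach out towards the robot to about world (0.59, 0.21). Swing past it on the robot's side
- wedge1: rigid cheese wedge, upright, 38 mm tall, one of 5 or 6 alike. From above: parallel ends 64 mm apart along x; head (rind, 50 mm wide) at x=+32 mm, tail (28 mm wide) at x=-32 mm. Straight side at y=-19.5 mm; the other slants from y=+30.5 mm at the head to +8.5 mm at the tail (mean width 39 mm). Lower edges bevelled 3 mm. Origin: mid length and mean width, on the underside. About 0.1 kg; hold it by its ends
- wedge1_head (a point): centre of wedge1's wide end face
- wedge2: rigid cheese wedge, upright, 38 mm tall, one of 5 or 6 alike. From above: parallel ends 64 mm apart along x; head (rind, 50 mm wide) at x=+32 mm, tail (28 mm wide) at x=-32 mm. Straight side at y=-19.5 mm; the other slants from y=+30.5 mm at the head to +8.5 mm at the tail (mean width 39 mm). Lower edges bevelled 3 mm. Origin: mid length and mean width, on the underside. About 0.1 kg; hold it by its ends
- wedge2_head (a point): centre of wedge2's wide end face
- wedge3: rigid cheese wedge, upright, 38 mm tall, one of 5 or 6 alike. From above: parallel ends 64 mm apart along x; head (rind, 50 mm wide) at x=+32 mm, tail (28 mm wide) at x=-32 mm. Straight side at y=-19.5 mm; the other slants from y=+30.5 mm at the head to +8.5 mm at the tail (mean width 39 mm). Lower edges bevelled 3 mm. Origin: mid length and mean width, on the underside. About 0.1 kg; hold it by its ends
- wedge3_head (a point): centre of wedge3's wide end face
- wedge4: rigid cheese wedge, upright, 38 mm tall, one of 5 or 6 alike. From above: parallel ends 64 mm apart along x; head (rind, 50 mm wide) at x=+32 mm, tail (28 mm wide) at x=-32 mm. Straight side at y=-19.5 mm; the other slants from y=+30.5 mm at the head to +8.5 mm at the tail (mean width 39 mm). Lower edges bevelled 3 mm. Origin: mid length and mean width, on the underside. About 0.1 kg; hold it by its ends
- wedge4_head (a point): centre of wedge4's wide end face
- wedge5: rigid cheese wedge, upright, 38 mm tall, one of 5 or 6 alike. From above: parallel ends 64 mm apart along x; head (rind, 50 mm wide) at x=+32 mm, tail (28 mm wide) at x=-32 mm. Straight side at y=-19.5 mm; the other slants from y=+30.5 mm at the head to +8.5 mm at the tail (mean width 39 mm). Lower edges bevelled 3 mm. Origin: mid length and mean width, on the underside. About 0.1 kg; hold it by its ends
- wedge5_head (a point): centre of wedge5's wide end face
- wedge6: rigid cheese wedge, upright, 38 mm tall, one of 5 or 6 alike. From above: parallel ends 64 mm apart along x; head (rind, 50 mm wide) at x=+32 mm, tail (28 mm wide) at x=-32 mm. Straight side at y=-19.5 mm; the other slants from y=+30.5 mm at the head to +8.5 mm at the tail (mean width 39 mm). Lower edges bevelled 3 mm. Origin: mid length and mean width, on the underside. About 0.1 kg; hold it by its ends
- wedge6_head (a point): centre of wedge6's wide end face
- glass: clear drinking glass, 81 mm across and 93 mm tall; a loose bystander, to be left alone; origin at the centre of its underside
- garlic: whole garlic bulb, 56 mm across and 56 mm tall; a loose bystander, to be left alone; origin at the centre of its underside
- shaker: glass shaker with a grey domed metal top, 44 mm across and 90 mm tall; a loose bystander, to be left alone; origin at the centre of its underside
There are look-alikes about, which are no part of the job. There is more than one size of the marker; the job needs the smaller.

How it is judged:
On the way, in this order (a step that is already met when the one before it is completed fails the run):
1. all the wedges lie packed head to tail in the tray (z of wedge1 in the frame of tray between 0.002 and 0.011 m and x of wedge1 in the frame of tray between -0.012 and 0.012 m and y of wedge1 in the frame of tray between -0.115 and 0.115 m and angle between each of wedge1, wedge2, wedge3, wedge4, wedge5, wedge6's own z axis and vertical below 0.1 rad and angle between the x axis of each of wedge1, wedge2, wedge3, wedge4, wedge5, wedge6 and the x axis of tray, either way round below 0.2 rad and ((horizontal distance between wedge1 and wedge2 below 0.05 m and horizontal distance between wedge1_head and wedge2_head above 0.06 m) or (horizontal distance between wedge1 and wedge3 below 0.05 m and horizontal distance between wedge1_head and wedge3_head above 0.06 m) or (horizontal distance between wedge1 and wedge4 below 0.05 m and horizontal distance between wedge1_head and wedge4_head above 0.06 m) or (horizontal distance between wedge1 and wedge5 below 0.05 m and horizontal distance between wedge1_head and wedge5_head above 0.06 m) or (horizontal distance between wedge1 and wedge6 below 0.05 m and horizontal distance between wedge1_head and wedge6_head above 0.06 m)) and z of wedge2 in the frame of tray between 0.002 and 0.011 m and x of wedge2 in the frame of tray between -0.012 and 0.012 m and y of wedge2 in the frame of tray between -0.115 and 0.115 m and ((horizontal distance between wedge2 and wedge1 below 0.05 m and horizontal distance between wedge2_head and wedge1_head above 0.06 m) or (horizontal distance between wedge2 and wedge3 below 0.05 m and horizontal distance between wedge2_head and wedge3_head above 0.06 m) or (horizontal distance between wedge2 and wedge4 below 0.05 m and horizontal distance between wedge2_head and wedge4_head above 0.06 m) or (horizontal distance between wedge2 and wedge5 below 0.05 m and horizontal distance between wedge2_head and wedge5_head above 0.06 m) or (horizontal distance between wedge2 and wedge6 below 0.05 m and horizontal distance between wedge2_head and wedge6_head above 0.06 m)) and z of wedge3 in the frame of tray between 0.002 and 0.011 m and x of wedge3 in the frame of tray between -0.012 and 0.012 m and y of wedge3 in the frame of tray between -0.115 and 0.115 m and ((horizontal distance between wedge3 and wedge1 below 0.05 m and horizontal distance between wedge3_head and wedge1_head above 0.06 m) or (horizontal distance between wedge3 and wedge2 below 0.05 m and horizontal distance between wedge3_head and wedge2_head above 0.06 m) or (horizontal distance between wedge3 and wedge4 below 0.05 m and horizontal distance between wedge3_head and wedge4_head above 0.06 m) or (horizontal distance between wedge3 and wedge5 below 0.05 m and horizontal distance between wedge3_head and wedge5_head above 0.06 m) or (horizontal distance between wedge3 and wedge6 below 0.05 m and horizontal distance between wedge3_head and wedge6_head above 0.06 m)) and z of wedge4 in the frame of tray between 0.002 and 0.011 m and x of wedge4 in the frame of tray between -0.012 and 0.012 m and y of wedge4 in the frame of tray between -0.115 and 0.115 m and ((horizontal distance between wedge4 and wedge1 below 0.05 m and horizontal distance between wedge4_head and wedge1_head above 0.06 m) or (horizontal distance between wedge4 and wedge2 below 0.05 m and horizontal distance between wedge4_head and wedge2_head above 0.06 m) or (horizontal distance between wedge4 and wedge3 below 0.05 m and horizontal distance between wedge4_head and wedge3_head above 0.06 m) or (horizontal distance between wedge4 and wedge5 below 0.05 m and horizontal distance between wedge4_head and wedge5_head above 0.06 m) or (horizontal distance between wedge4 and wedge6 below 0.05 m and horizontal distance between wedge4_head and wedge6_head above 0.06 m)) and z of wedge5 in the frame of tray between 0.002 and 0.011 m and x of wedge5 in the frame of tray between -0.012 and 0.012 m and y of wedge5 in the frame of tray between -0.115 and 0.115 m and ((horizontal distance between wedge5 and wedge1 below 0.05 m and horizontal distance between wedge5_head and wedge1_head above 0.06 m) or (horizontal distance between wedge5 and wedge2 below 0.05 m and horizontal distance between wedge5_head and wedge2_head above 0.06 m) or (horizontal distance between wedge5 and wedge3 below 0.05 m and horizontal distance between wedge5_head and wedge3_head above 0.06 m) or (horizontal distance between wedge5 and wedge4 below 0.05 m and horizontal distance between wedge5_head and wedge4_head above 0.06 m) or (horizontal distance between wedge5 and wedge6 below 0.05 m and horizontal distance between wedge5_head and wedge6_head above 0.06 m)) and z of wedge6 in the frame of tray between 0.002 and 0.011 m and x of wedge6 in the frame of tray between -0.012 and 0.012 m and y of wedge6 in the frame of tray between -0.115 and 0.115 m and ((horizontal distance between wedge6 and wedge1 below 0.05 m and horizontal distance between wedge6_head and wedge1_head above 0.06 m) or (horizontal distance between wedge6 and wedge2 below 0.05 m and horizontal distance between wedge6_head and wedge2_head above 0.06 m) or (horizontal distance between wedge6 and wedge3 below 0.05 m and horizontal distance between wedge6_head and wedge3_head above 0.06 m) or (horizontal distance between wedge6 and wedge4 below 0.05 m and horizontal distance between wedge6_head and wedge4_head above 0.06 m) or (horizontal distance between wedge6 and wedge5 below 0.05 m and horizontal distance between wedge6_head and wedge5_head above 0.06 m))), for 0.2 s.
2. then the marker peg stands at the bottom of the tray's hole (z of marker in the frame of socket below -0.035 m and horizontal distance between marker and socket below 0.006 m and angle between marker's own z axis and vertical below 0.15 rad), for 0.2 s.
At the end, for the whole second after the job is handed in: Each wedge upright (0.1 rad) on the tray floor (5 mm), across the tray (0.2 rad, centred to 12 mm), beside one pointing the other way (origins under 50 mm, heads over 60 mm apart); marker foot over 35 mm down the hole, on its axis to 6 mm, upright to 0.15 rad; all released and at rest (all of step 1 and all of step 2 and linear speed of each of wedge1, wedge2, wedge3, wedge4, wedge5, wedge6, marker below 0.02 m/s); the robot touches nothing.
It fails at once if the glass is shoved or knocked over (more than 40 mm) (distance of glass from where it was at the start of the episode above 0.04 m).
It fails at once if the garlic is shoved or knocked over (more than 50 mm) (distance of garlic from where it was at the start of the episode above 0.05 m).
It fails at once if the shaker is shoved or knocked over (more than 40 mm) (distance of shaker from where it was at the start of the episode above 0.04 m).
Of wedge1, wedge2, wedge3, wedge4, wedge5, wedge6 only 5 to 6 are there at a start; the rules pass over those that are not, and their reading is None.
At some moment in a run one of wedge1, wedge2, wedge3, wedge4, wedge5, wedge6 may be knocked a few centimetres aside while the robot is not near it.
It also fails if it takes over 208 s, if anything falls off the work surface, if the arm or the gripper's body presses on something with over 40 N, if the wrist force passes 120 N, or if a joint passes its speed limit or range.

## Working session

There is one attempt and no reset: what is moved stays moved. The work goes in short steps, Python scripts to look and compute and a tool call to move; the robot and the scene stay as the last step left them, time stands still between calls to the robot, and variables do not carry over. Pictures are saved under pics/ and viewed, at most 14 in all, crops included, and the job is handed in when it is done.

Besides the shell and the picture viewer there is one more tool, called after "Call:" as name(argument=value, ...), one argument or row to a line, values as JSON. step_arm: Moves the arm, as the interface text tells. Its arguments: {"type":"object","properties":{"plan":{"type":"array","items":{"type":"array","items":{"type":"number"}}},"grip_force":{"type":"number"}},"required":["plan"]}

```bash
ls; mkdir -p pics
python3 - <<'E'
from cell import *
import cv2
s=observe();print(s)
for n in("top","side"):
    c=read_camera(n);cv2.imwrite(f"pics/{n}0.png",c["img"][:,:,::-1])
    print(n,c["fx"],c["cx"],c["cy"],c["R"],c["t"],(c["range_z"]>0).mean())
E
```

```text
pics
{'time': 0.0, 'qpos': array([-1.47398286e+00,  3.42726481e-01,  1.52501728e+00, -1.89167166e-05,
        1.27538094e+00, -1.45980412e-01]), 'qvel': array([-0.00013589,  0.00061718,  0.00035484,  0.00155603,  0.00139881,
        0.00088158]), 'joint_efforts': array([ 2.16293702e-03, -4.31240094e+01, -2.44220173e+01,  7.19896797e-02,
        5.60198107e-02, -1.26323630e-04]), 'tool_pos': array([ 0.12620471, -0.50918999,  0.22604291]), 'tool_rot': array([-3.14007427e+00, -2.04958781e-04,  2.42799249e-01]), 'contact_force': array([-0.52805773, -0.06453426, -0.01358216]), 'torque': array([0.04326794, 0.02512528, 0.00805737]), 'grip_force': 0.0, 'opening': 0.09184691165312187}
top 602.7384329205846 323.22846877937235 236.21372156487377 [[-0.193375   -0.98102246  0.01417868]
 [-0.82049589  0.15377515 -0.55058124]
 [ 0.53795223 -0.11810219 -0.83466117]] [0.09807383 0.41838899 1.62243396] 0.99595703125
side 488.26027943301557 320.0924834135534 234.7420175483068 [[-0.98706714 -0.16017052 -0.00662372]
 [-0.13567289  0.85667943 -0.49768788]
 [ 0.08538933 -0.49035269 -0.86733091]] [0.47984371 0.09895627 1.28879319] 0.99578125
```

View pics/top0.png

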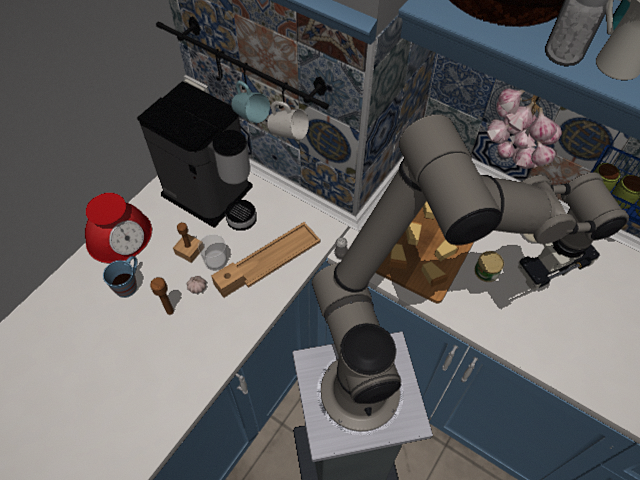

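View pics/side0.png

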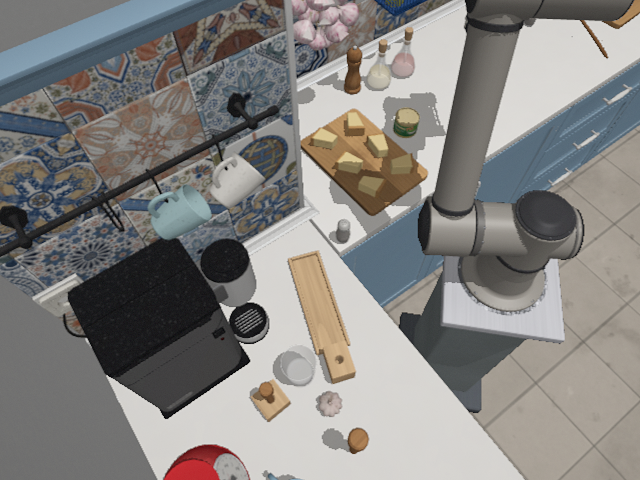

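```bash
cat > h.py <<'E'
from cell import *
import numpy as np, cv2
def cloud(c):
    v,u=np.mgrid[:480,:640]; z=c["range_z"]
    P=np.stack([(u-c["cx"])/c["fx"]*z,(v-c["cy"])/c["fy"]*z,z],-1)
    return (P-c["t"])@c["R"]
def plane(c,uv,h):
    uv=np.asarray(uv,float); d=np.c_[(uv[:,0]-c["cx"])/c["fx"],(uv[:,1]-c["cy"])/c["fy"],np.ones(len(uv))]@c["R"]
    o=-c["R"].T@c["t"]; return (o+d*((h-o[2])/d[:,2])[:,None])[:,:2]
def wedges(c,h,lo,hi,x0,x1,y0,y1):
    """trapezoids with tops at height h: list of (x,y,yaw,ends,len)"""
    P=cloud(c); m=((P[...,2]>h+lo)&(P[...,2]<h+hi)&(P[...,0]>x0)&(P[...,0]<x1)&(P[...,1]>y0)&(P[...,1]<y1)).astype(np.uint8)
    out=[]
    for k in cv2.findContours(m,cv2.RETR_EXTERNAL,cv2.CHAIN_APPROX_NONE)[0]:
        if cv2.contourArea(k)<150: continue
        w=plane(c,k[:,0],h)
        q=cv2.approxPolyN((w*1e4).astype(np.int32)[:,None],4,ensure_convex=True).reshape(4,2)/1e4
        e=np.roll(q,-1,0)-q; L=np.hypot(*e.T)
        a=e/L[:,None]
        # parallel pair = ends
        i=int(np.argmin([abs(a[j][0]*a[j+2][1]-a[j][1]*a[j+2][0]) for j in(0,1)]))
        hd,tl=(i,i+2) if L[i]>L[i+2] else (i+2,i)
        hd%=4;tl%=4
        mid=lambda j:(q[j]+q[(j+1)%4])/2
        d=a[tl]-a[hd]; d/=np.hypot(*d)          # direction along the ends
        n=np.array([d[1],-d[0]]); 
        if n@(mid(hd)-mid(tl))<0:n=-n
        yaw=np.arctan2(n[1],n[0]); yv=np.array([-n[1],n[0]])
        M=cv2.moments((w*1e5).astype(np.float32)[:,None]); cen=np.array([M['m10'],M['m01']])/M['m00']/1e5
        # centroid of ideal wedge
        p=np.array([[-32,-19.5],[32,-19.5],[32,30.5],[-32,8.5]],np.float32)[:,None];mm=cv2.moments(p)
        g=np.array([mm['m10'],mm['m01']])/mm['m00']/1e3
        o=cen-g[0]*n-g[1]*yv
        out.append([*o,yaw,*(L[[hd,tl]]*1e3),(mid(hd)-mid(tl))@n*1e3,*k[:,0].mean(0)])
    return out
E
python3 - <<'E'
from h import *
import cell;print([ (k,getattr(cell,k)) for k in dir(cell) if isinstance(getattr(cell,k),(int,float))])
np.set_printoptions(precision=3,suppress=True)
c=read_camera("side");t=read_camera("top")
for w in wedges(c,.060,-.012,.012,.4,.8,-.6,-.15):print(np.array(w))
P=cloud(c);Q=cloud(t)
# tray corners & others: points with side camera
for n,C,cl,pts in(("side",c,P,dict(sock=(339,360),sockblk=(338,352),knob=(266,386),hold=(280,403),glass=(297,352),garl=(330,405),shak=(344,226),mk2=(357,436),floor=(318,300))),("top",t,Q,dict(sock=(229,274),knob=(183,229),sockblk=(232,288),mk2=(158,285),garl=(197,284),glass=(214,243),shak=(341,243)))):
    for k,(u,v) in pts.items(): print(n,k,cl[v,u])
# rectified height/colour crops
im=c["img"][:,:,::-1][130:420,230:430]
cv2.imwrite("pics/s1.png",cv2.resize(im,None,fx=2,fy=2,interpolation=cv2.INTER_CUBIC)[:600])
E
```

```text
[('grasp_offset', 0.0188)]
[  0.441  -0.261  -0.405  58.458  32.502  66.568 348.968 160.339]
[  0.527  -0.339  -0.496  54.441  37.822  65.938 324.193 136.14 ]
[  0.447  -0.413   1.666  56.739  25.401  70.554 354.842 121.825]
side sock [0.391 0.303 0.015]
side sockblk [0.396 0.296 0.056]
side knob [0.532 0.414 0.138]
side hold [0.508 0.425 0.037]
side glass [0.49  0.309 0.047]
side garl [0.397 0.413 0.044]
side shak [ 0.427 -0.025  0.085]
side mk2 [0.335 0.486 0.179]
side floor [0.466 0.156 0.006]
top sock [0.403 0.303 0.043]
top knob [0.522 0.412 0.135]
top sockblk [0.363 0.3   0.028]
top mk2 [0.323 0.483 0.179]
top garl [0.389 0.398 0.039]
top glass [0.515 0.335 0.049]
top shak [ 0.42  -0.035  0.088]
```

View pics/s1.png

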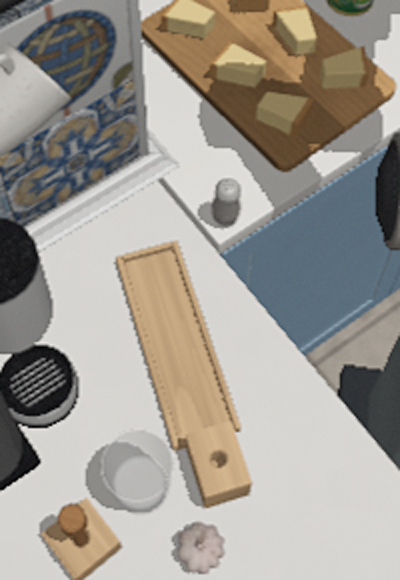

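Run:
```python
from h import *
np.set_printoptions(precision=4,suppress=True)
c=read_camera("side");t=read_camera("top")
for lo in(-.009,-.005):
  print(lo)
  for w in wedges(c,.060,lo,.012,.25,.8,-.6,-.15):print(np.array(w))
for n,C in(("side",c),("top",t)):
    P=cloud(C);hsv=cv2.cvtColor(C["img"],cv2.COLOR_RGB2HSV)
    wood=(hsv[...,0]>8)&(hsv[...,0]<25)&(hsv[...,1]>70)&(P[...,1]>-.1)&(P[...,1]<.36)&(P[...,0]>.28)&(P[...,0]<.56)
    k=wood&(P[...,2]>.009)&(P[...,2]<.075); m=cv2.morphologyEx(k.astype(np.uint8),cv2.MORPH_OPEN,np.ones((2,2)))>0
    X=P[m][:,:2]; r=cv2.minAreaRect((X*1000).astype(np.float32));print(n,"tray rect",r, np.ptp(X[:,0]))
    b=cv2.minAreaRect((P[wood&(P[...,2]>.05)&(P[...,2]<.062)][:,:2]*1000).astype(np.float32));print("block top",b)
    # hole: non-top points inside block
    k=(wood&(P[...,2]>.05)&(P[...,2]<.062)).astype(np.uint8)
    ks,h=cv2.findContours(k,cv2.RETR_CCOMP,cv2.CHAIN_APPROX_NONE)
    for i,q in enumerate(ks):
        if h[0][i][3]>=0 and len(q)>6: print("hole",plane(C,[q[:,0].mean(0)],.056),q[:,0].mean(0),len(q))
    # knob
    k=(P[...,2]>.128)&(P[...,2]<.146)&(P[...,0]>.45)&(P[...,0]<.6)&(P[...,1]>.36)&(P[...,1]<.46)
    print("knob",P[k].mean(0),k.sum(),plane(C,[np.argwhere(k)[:,::-1].mean(0)],.138), cv2.minEnclosingCircle(P[k][:,:2].astype(np.float32)))
    k=(P[...,2]>.03)&(P[...,2]<.042)&(P[...,0]>.43)&(P[...,0]<.62)&(P[...,1]>.34)&(P[...,1]<.5)&(hsv[...,1]>70)
    print("holder",cv2.minAreaRect((P[k][:,:2]*1000).astype(np.float32)))
    print("glass",cv2.boundingRect((P[(P[...,2]>.08)&(P[...,2]<.1)&(P[...,0]>.4)&(P[...,0]<.58)&(P[...,1]>.24)&(P[...,1]<.39)][:,:2]*1000).astype(np.int32)))
```

```text
-0.009
[  0.371   -0.1923   2.7765  59.3756  31.4968  64.3856 373.2424 182.7576]
[  0.2923  -0.2796  -2.9377  56.8148  31.1264  64.3616 403.3768 161.8841]
[  0.4417  -0.2622  -0.4272  55.9089  33.864   65.2803 349.2903 160.1935]
[  0.3656  -0.3419  -1.1356  54.4232  29.1398  68.9026 378.1333 140.7833]
[  0.527   -0.3404  -0.4953  50.1004  39.2983  63.6077 324.4561 135.7719]
[  0.4478  -0.4145   1.7253  53.8436  25.4012  68.5628 354.8214 121.5357]
[  0.2903  -0.4587   1.3122 101.357   53.5422  77.7724 406.8333 116.5303]
-0.005
[  0.3705  -0.1941   2.7794  50.7843  29.1563  63.4154 373.5556 182.3651]
[  0.292   -0.2817  -3.0071  49.7839  29.6233  61.4441 403.3188 161.1304]
[  0.4411  -0.2636  -0.449   53.0024  28.6686  63.7247 349.1207 159.5172]
[  0.3658  -0.3436  -1.1362  52.5572  29.0875  64.1267 378.     140.3667]
[  0.5272  -0.3426  -0.3552  49.3414  28.9171  63.5748 324.1091 135.2909]
[  0.4482  -0.4167   1.7248  52.2165  25.4012  64.6517 354.6724 121.1552]
side tray rect ((413.3199462890625, 317.1601257324219), (118.52424621582031, 606.5809936523438), 17.803028106689453) 0.20838
[... 345 characters left out ...]
164, 64.60273742675781), 48.865867614746094)
glass (438, 301, 81, 82)
top tray rect ((49.941253662109375, 264.5397033691406), (310.4126892089844, 1080.2518310546875), 78.15696716308594) 1.0673614721497429
block top ((391.2698974609375, 307.8103942871094), (61.670738220214844, 77.38629150390625), 28.590221405029297)
hole [[0.3828 0.3228]] [222.3333 278.7778] 9
hole [[0.3925 0.308 ]] [227.0833 275.0833] 24
hole [[0.4081 0.303 ]] [228.2222 270.2222] 9
knob [0.5288 0.4147 0.1366] 78 [[0.5277 0.4145]] ((0.5282527208328247, 0.4154839515686035), 0.017506161704659462)
holder ((560.2837524414062, 389.8417663574219), (70.28363037109375, 144.82354736328125), 48.454254150390625)
glass (434, 299, 90, 81)
```

```bash
cat >> h.py <<'E'
from scipy.spatial.transform import Rotation as Ro
def rel(x,y,z,yaw=None,cmd=None):
    """shift in tool axes and twist from the present pose to world x,y,z,yaw"""
    s=observe(); r=s["tool_rot"]; R=Ro.from_euler("xyz",r).as_matrix()
    d=R.T@(np.array([x,y,z])-s["tool_pos"])
    tw=0 if yaw is None else -(np.arctan2(np.sin(yaw-r[2]),np.cos(yaw-r[2])))
    return np.round([*d,tw],4)
E
python3 - <<'E'
from h import *
np.set_printoptions(precision=4,suppress=True)
c=read_camera("side")
print("farcorners",plane(c,[(289,259),(319,251)],.016))
B=plane(c,[(289,259),(319,251)],.016).mean(0);H=np.array([.391,.3119]);d=H-B;print("yaw y axis",np.degrees(np.arctan2(d[1],d[0])),np.hypot(*d),"origin",B+d*135/308)
W=wedges(c,.060,-.005,.012,.25,.8,-.6,-.15)
poly=np.array([[-32,-19.5],[32,-19.5],[32,30.5],[-32,8.5]])/1e3
def tf(p,w):
    C,S=np.cos(w[2]),np.sin(w[2]);return p@np.array([[C,S],[-S,C]])+w[:2]
for i,w in enumerate(W):
    print(i,np.array(w[:3]))
    for sx in(1,-1):
        f=tf(np.array([[sx*a,b-.002] for a in(.04,.066) for b in(-.011,.011)]),w)
        m=min((-cv2.pointPolygonTest((tf(poly,v)*1e3).astype(np.float32)[:,None],tuple(map(float,p*1e3)),True),j) for j,v in enumerate(W) if j!=i for p in f)
        print("   finger",sx,"clear mm",m)
P=cloud(c);k=(P[...,2]>.085)&(P[...,0]<.8)&(P[...,0]>.25)&(P[...,1]<-.15)&(P[...,1]>-.6)&(P[...,2]<.4)
X=P[k];print("tall near board",len(X),X.min(0) if len(X) else 0)
for a in range(-60,-10,5):
    q=X[(X[:,1]>a/100)&(X[:,1]<a/100+.05)]
    if len(q):print(a,q[:,0].min(),q[:,2].max())
E
```

```text
farcorners [[0.5602 0.0576]
 [0.4855 0.0214]]
yaw y axis 115.82886174052379 0.30262909052743764 origin [0.4651 0.1589]
0 [ 0.3709 -0.194   2.7666]
   finger 1 clear mm (70.25164622716248, 1)
   finger -1 clear mm (16.8448621438325, 2)
1 [ 0.2908 -0.2813 -2.9876]
   finger 1 clear mm (88.50716815411003, 3)
   finger -1 clear mm (30.67705574873674, 3)
2 [ 0.4406 -0.2631 -0.4285]
   finger 1 clear mm (19.747129827540533, 4)
   finger -1 clear mm (14.459977119821666, 0)
3 [ 0.3654 -0.3426 -1.3337]
   finger 1 clear mm (30.25925172877505, 5)
   finger -1 clear mm (13.873332447347945, 1)
4 [ 0.5273 -0.3424 -0.4485]
   finger 1 clear mm (93.70238091015798, 5)
   finger -1 clear mm (15.359189742583736, 2)
5 [ 0.4479 -0.4163  1.6509]
   finger 1 clear mm (34.61892602272935, 3)
   finger -1 clear mm (98.60885452609402, 3)
tall near board 2090 [ 0.4548 -0.6     0.0855]
-60 0.4547511043269683 0.35423530049087476
-55 0.5512192127026326 0.36721320088864895
```

Run:
```python
from h import *
for n in("side","top"):
    P=cloud(read_camera(n))
    for a in range(-20,30,4):
        q=P[(P[...,1]>a/100)&(P[...,1]<a/100+.04)&(P[...,2]>.05)&(P[...,2]<.22)&(P[...,0]>.52)&(P[...,0]<1.2)]
        if len(q):print(n,a,q[:,0].min().round(3),q[:,2].max().round(2),len(q))
print(rel(.527,-.342,.2,1.12))
```

```text
side -12 0.548 0.22 531
side -8 0.573 0.22 743
side -4 0.612 0.22 766
side 0 0.652 0.21 774
side 4 0.694 0.22 629
side 8 0.737 0.2 557
side 12 0.774 0.21 217
side 28 0.624 0.22 46
top -20 0.596 0.22 280
top -16 0.556 0.22 277
top -12 0.543 0.22 516
top -8 0.572 0.22 553
top -4 0.615 0.22 526
top 0 0.654 0.22 533
top 4 0.698 0.22 498
top 8 0.734 0.22 477
top 12 0.773 0.22 477
top 16 0.813 0.22 398
top 20 0.574 0.21 65
top 24 0.572 0.16 191
top 28 0.609 0.22 475
[ 0.4293 -0.0663  0.0267 -0.8772]
```

Call:
step_arm(
  plan=[
    [-1,0,0,-0.02,0],
  ],
)

```text
time: 0.57
tool_pos: [0.1261, -0.5088, 0.2456]
tool_rot: [-3.138, -0.0, 0.243]
contact_force: [0.1, 1.1, 0.2]
opening: 0.092
grip_force: 0.0
```

Call:
step_arm(
  plan=[
    [-1,0.43,-0.066,0.03,-0.88],
    [-1,0.43,-0.066,0.03,-0.88],
    [-1,0.43,-0.066,0.03,-0.88],
    [-1,0.43,-0.066,0.03,-0.88],
    [-1,0.43,-0.066,0.03,-0.88],
    [-1,0.43,-0.066,0.03,-0.88],
    [-1,0.43,-0.066,0.09,-0.88],
    [-1,0.43,-0.066,0.12,-0.88],
    [-1,0.43,-0.066,0.12,-0.88],
    [-1,0.43,-0.066,0.12,-0.88],
  ],
)

```text
time: 1.82
tool_pos: [0.5279, -0.3432, 0.1284]
tool_rot: [3.14, 0.001, 1.122]
contact_force: [-0.1, -0.1, 1.2]
opening: 0.0918
grip_force: 0.0
```

Run:
```python
from h import *
np.set_printoptions(precision=4,suppress=True)
s=observe();print(s["tool_pos"],s["tool_rot"])
c=read_camera("side");cv2.imwrite("pics/s2.png",cv2.resize(c["img"][60:260,250:450,::-1],None,fx=3,fy=3))
for w in wedges(c,.060,-.005,.012,.25,.8,-.6,-.15):print(np.array(w))
for n in("side","top"):
    c=read_camera(n)
    for p in(s["tool_pos"],):
        q=c["R"]@p+c["t"];print(n,q[:2]/q[2]*c["fx"]+[c["cx"],c["cy"]])
print(rel(.527,-.342,.037,1.12))
```

```text
[ 0.5279 -0.3432  0.1284] [3.1397 0.0009 1.1224]
[  0.3704  -0.194    2.7852  53.0472  28.1727  63.2245 373.2344 182.1875]
[  0.292   -0.2808  -2.9044  53.3443  27.5523  63.9353 403.5224 161.4328]
[  0.4413  -0.2637  -0.4416  54.5674  30.78    63.633  348.5238 159.6667]
[  0.3648  -0.3431  -1.16    50.0274  26.5844  67.623  378.7    140.9333]
[  0.527   -0.3414  -0.4963  47.6414  39.6577  61.2991 323.8448 135.3103]
side [324.6284 118.698 ]
top [432.8061 190.9417]
[ 0.0012 -0.0019  0.0924  0.0014]
```

View pics/s2.png

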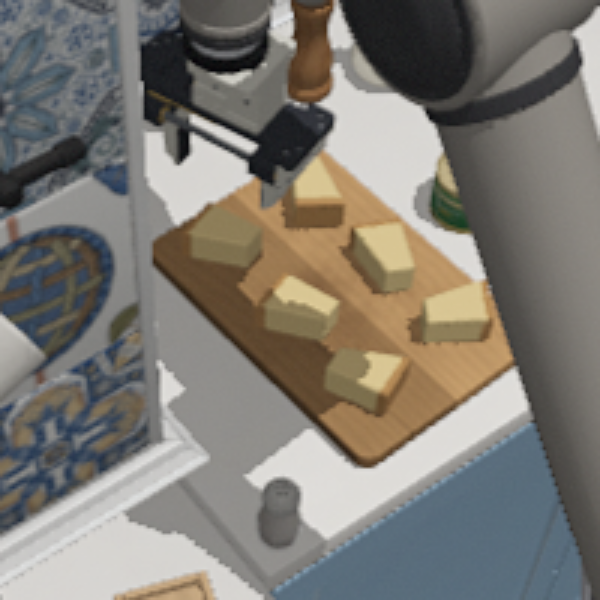

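Call:
step_arm(
  plan=[
    [-1,0.001,-0.001,0.05,0],
    [-1,0.001,-0.001,0.092,0],
    [-1,0.001,-0.001,0.092,0],
    [1,0.001,-0.001,0.092,0],
    [1,0.001,-0.001,0.092,0],
    [1,0.001,-0.001,0.092,0],
    [1,0.001,-0.001,0.092,0],
    [1,0.001,-0.001,0.092,0],
    [1,0.001,-0.001,0.092,0],
  ],
  grip_force=25,
)

```text
time: 3.1
tool_pos: [0.5282, -0.3415, 0.0363]
tool_rot: [3.139, 0.001, 1.123]
contact_force: [-0.7, 0.3, 6.3]
opening: 0.0634
grip_force: 25.0
```

```bash
cat >> h.py <<'E'
T0=np.array([.466,.156]);TY=.4485
def slot(s): return T0+s*np.array([-np.sin(TY),np.cos(TY)])
E
python3 - <<'E'
from h import *
print(rel(.527,-.342,.20,1.12),rel(.38,-.13,.2,1.57),rel(*slot(-.1025),.12,2.019),slot(-.1025))
E
```

```text
[-0.0011 -0.0003 -0.1637  0.003 ] [ 0.1264 -0.2247 -0.1644 -0.447 ] [ 0.3575 -0.1912 -0.0845 -0.896 ] [0.51044547 0.0636374 ]
```

Call:
step_arm(
  plan=[
    [1,0,0,-0.06,0],
    [1,0,0,-0.12,0],
    [1,0.01,-0.02,-0.164,0],
    [1,0.04,-0.075,-0.164,-0.15],
    [1,0.07,-0.13,-0.164,-0.3],
    [1,0.1,-0.18,-0.164,-0.45],
    [1,0.126,-0.225,-0.164,-0.6],
    [1,0.18,-0.22,-0.164,-0.75],
    [1,0.24,-0.21,-0.164,-0.896],
    [1,0.3,-0.2,-0.13,-0.896],
    [1,0.357,-0.191,-0.1,-0.896],
    [1,0.357,-0.191,-0.085,-0.896],
    [1,0.357,-0.191,-0.085,-0.896],
    [1,0.357,-0.191,-0.085,-0.896],
  ],
)

```text
time: 4.85
tool_pos: [0.5098, 0.0631, 0.1205]
tool_rot: [3.141, 0.001, 2.018]
contact_force: [0.3, 0.0, -1.2]
opening: 0.0638
grip_force: 25.0
```

Run:
```python
from h import *
np.set_printoptions(precision=4,suppress=True)
s=observe();print(s["tool_pos"],s["tool_rot"],s["opening"])
c=read_camera("side");t=read_camera("top")
cv2.imwrite("pics/s3.png",np.hstack([cv2.resize(c["img"][150:400,240:440,::-1],None,fx=2,fy=2),cv2.resize(t["img"][150:350,150:350,::-1],(400,500))]))
z=s["tool_pos"][2]+.0235
for n,C in(("side",c),("top",t)):
    print(n)
    for w in wedges(C,z,-.006,.006,.44,.58,0,.13):print(np.array(w))
print(rel(*slot(-.1025),.0215,2.019))
```

```text
[0.5098 0.0631 0.1205] [3.1412 0.0005 2.0183] 0.0638402587442425
side
top
[ 0.0006  0.0005  0.0994 -0.0013]
```

View pics/s3.png

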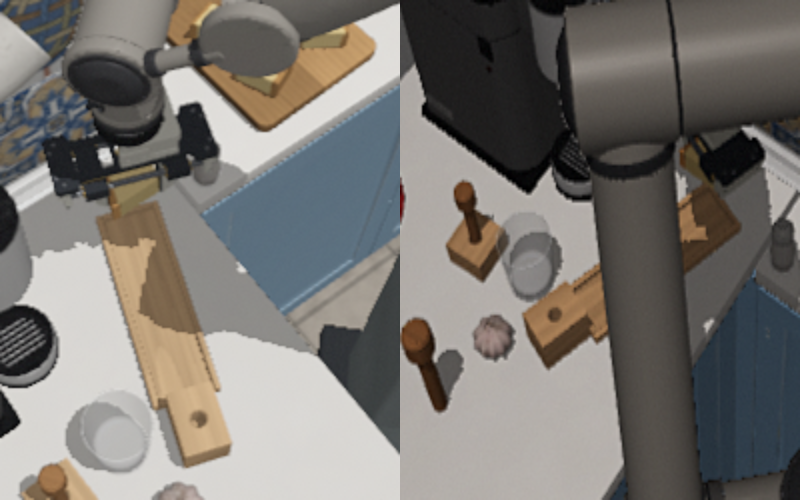

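Call:
step_arm(
  plan=[
    [1,0.001,0.001,0.06,0],
    [1,0.001,0.001,0.08,0],
    [1,0.001,0.001,0.088,0],
    [1,0.001,0.001,0.094,0],
    [1,0.001,0.001,0.098,0],
    [1,0.001,0.001,0.098,0],
  ],
)

```text
time: 5.7
tool_pos: [0.5106, 0.0649, 0.0221]
tool_rot: [3.141, 0.0, 2.019]
contact_force: [-0.2, 0.4, -1.9]
opening: 0.0634
grip_force: 25.0
```

Run:
```python
from h import *
s=observe();print(s["tool_pos"],s["contact_force"],s["torque"])
c=read_camera("side");cv2.imwrite("pics/s4.png",cv2.resize(c["img"][200:350,250:400,::-1],None,fx=4,fy=4,interpolation=cv2.INTER_CUBIC))
```

```text
[0.51055287 0.06492748 0.02212274] [-0.15639739  0.38595408 -1.9211935 ] [ 0.01390034 -0.11422094  0.00677303]
```

View pics/s4.png

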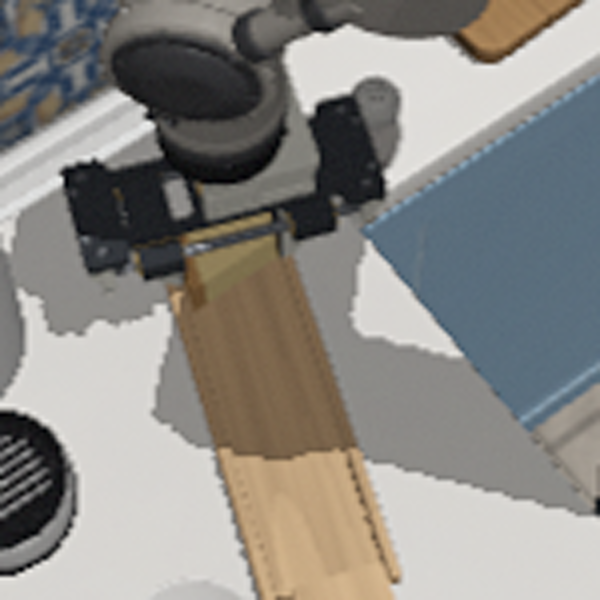

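Run:
```python
from h import *
print(rel(.38,-.13,.2,1.57),rel(.448,-.4165,.13,.12))
```

```text
[-0.1193 -0.202  -0.1779  0.4488] [-0.4069 -0.2649 -0.1078  1.8988]
```

Call:
step_arm(
  plan=[
    [-1,0,0,0,0],
    [-1,0,0,0,0],
    [-1,0,0,-0.02,0],
    [-1,0,0,-0.08,0],
    [-1,0,0,-0.14,0],
    [-1,-0.04,-0.07,-0.178,0.15],
    [-1,-0.08,-0.135,-0.178,0.3],
    [-1,-0.119,-0.202,-0.178,0.45],
    [-1,-0.18,-0.22,-0.178,0.64],
    [-1,-0.24,-0.23,-0.178,0.82],
    [-1,-0.3,-0.24,-0.178,1.0],
    [-1,-0.36,-0.25,-0.178,1.18],
    [-1,-0.407,-0.265,-0.15,1.37],
    [-1,-0.407,-0.265,-0.108,1.55],
    [-1,-0.407,-0.265,-0.108,1.73],
    [-1,-0.407,-0.265,-0.108,1.9],
    [-1,-0.407,-0.265,-0.108,1.9],
  ],
)

```text
time: 7.88
tool_pos: [0.4476, -0.4167, 0.1296]
tool_rot: [-3.141, 0.0, 0.12]
contact_force: [-0.9, -0.2, 0.8]
opening: 0.0919
grip_force: 0.0
```

```bash
cat > look.py <<'E'
from h import *
import sys
np.set_printoptions(precision=4,suppress=True)
def tray(C,name=""):
    R=np.array([[np.cos(TY),np.sin(TY)],[-np.sin(TY),np.cos(TY)]])
    for w in sorted(wedges(C,.044,-.005,.012,.38,.6,-.02,.34),key=lambda w:w[1]):
        print("  tray",name,(R@(np.array(w[:2])-T0)*1e3).round(1),"yaw",round((w[2]-TY)%(2*np.pi),2),np.round(w[3:6],0))
def board(C):
    for w in wedges(C,.060,-.005,.012,.25,.8,-.6,-.15):print("  board",np.array(w))
if __name__=="__main__":
    c=read_camera("side"); board(c); tray(c,"side"); tray(read_camera("top"),"top")
    s=observe();print(s["tool_pos"],s["tool_rot"])
E
python3 look.py
```

```text
board [  0.3698  -0.1936   2.7667  52.4034  29.0271  63.2109 373.1905 182.0952]
  board [  0.2919  -0.2804  -2.9884  53.322   28.8998  61.9998 403.3934 161.2787]
  board [  0.4413  -0.2639  -0.4285  58.0112  28.1261  64.6035 349.5625 159.8438]
  board [  0.3654  -0.3431  -1.1976  50.6053  28.6248  66.5976 378.569  140.9483]
  board [  0.4445  -0.4111   0.3392  76.4568  47.6606  39.0417 354.3929 121.1607]
  tray side [   1.  -101.8] yaw 0.04 [50. 32. 64.]
  tray side [  5.9 161.7] yaw 4.5 [61. 29. 66.]
  tray top [  -1.2 -104.9] yaw 6.19 [52. 33. 65.]
[ 0.4477 -0.4166  0.1299] [ 3.1413 -0.0001  0.1225]
```

Call:
step_arm(
  plan=[
    [-1,0,0,0.05,0],
    [-1,0,0,0.093,0],
    [-1,0,0,0.093,0],
    [1,0,0,0.093,0],
    [1,0,0,0.093,0],
    [1,0,0,0.093,0],
    [1,0,0,0.093,0],
    [1,0,0,0.093,0],
    [1,0,0,0.093,0],
  ],
)

```text
time: 9.1
tool_pos: [0.4484, -0.4176, 0.0384]
tool_rot: [3.139, -0.002, 0.119]
contact_force: [-1.0, 0.4, 7.4]
opening: 0.0644
grip_force: 24.9
```

Run:
```python
from h import *
print(rel(.38,-.13,.2,1.1),rel(*slot(-.0615),.12,2.019),slot(-.0615))
```

```text
[-0.0335 -0.2932 -0.1625 -0.9809] [ 0.1057 -0.509  -0.0829 -1.8999] [0.49266728 0.10058244]
```

Call:
step_arm(
  plan=[
    [1,0,0,-0.06,0],
    [1,0,0,-0.12,0],
    [1,0,-0.02,-0.164,0],
    [1,-0.01,-0.08,-0.164,-0.18],
    [1,-0.02,-0.14,-0.164,-0.36],
    [1,-0.03,-0.2,-0.164,-0.54],
    [1,-0.034,-0.25,-0.164,-0.72],
    [1,-0.034,-0.293,-0.164,-0.9],
    [1,0.0,-0.345,-0.164,-1.08],
    [1,0.03,-0.395,-0.164,-1.26],
    [1,0.065,-0.45,-0.164,-1.44],
    [1,0.106,-0.509,-0.164,-1.62],
    [1,0.106,-0.509,-0.12,-1.8],
    [1,0.106,-0.509,-0.08,-1.9],
    [1,0.106,-0.509,-0.06,-1.9],
    [1,0.106,-0.509,-0.06,-1.9],
  ],
)

```text
time: 11.1
tool_pos: [0.4913, 0.1014, 0.0954]
tool_rot: [-3.138, -0.002, 2.019]
contact_force: [0.8, -0.9, -0.6]
opening: 0.0641
grip_force: 24.9
```

Run:
```python
from h import *
print(rel(*slot(-.0615),.0225,2.019))
```

```text
[-0.0014  0.0012  0.0729 -0.0001]
```

Call:
step_arm(
  plan=[
    [1,-0.001,0.001,0.03,0],
    [1,-0.001,0.001,0.05,0],
    [1,-0.001,0.001,0.06,0],
    [1,-0.001,0.001,0.067,0],
    [1,-0.001,0.001,0.072,0],
    [1,-0.001,0.001,0.072,0],
  ],
)

```text
time: 11.85
tool_pos: [0.4941, 0.1009, 0.0248]
tool_rot: [3.141, 0.0, 2.019]
contact_force: [0.3, 0.6, -1.3]
opening: 0.0637
grip_force: 24.9
```

Run:
```python
from h import *
print(observe()["torque"],rel(.37,-.13,.2,1.57),rel(.3654,-.343,.13,.38))
```

```text
[ 0.02051931 -0.16815214 -0.00982723] [-0.1544 -0.2118 -0.1752  0.4487] [-0.3444 -0.3082 -0.1051  1.6387]
```

Call:
step_arm(
  plan=[
    [1,0,0,0.002,0],
    [-1,0,0,0.002,0],
    [-1,0,0,0.002,0],
    [-1,0,0,-0.02,0],
    [-1,0,0,-0.08,0],
    [-1,0,0,-0.14,0],
    [-1,-0.04,-0.06,-0.175,0.15],
    [-1,-0.08,-0.11,-0.175,0.3],
    [-1,-0.12,-0.16,-0.175,0.45],
    [-1,-0.155,-0.212,-0.175,0.63],
    [-1,-0.2,-0.235,-0.175,0.81],
    [-1,-0.25,-0.26,-0.175,0.99],
    [-1,-0.3,-0.285,-0.175,1.17],
    [-1,-0.344,-0.308,-0.175,1.35],
    [-1,-0.344,-0.308,-0.14,1.53],
    [-1,-0.344,-0.308,-0.105,1.64],
    [-1,-0.344,-0.308,-0.105,1.64],
    [-1,-0.344,-0.308,-0.105,1.64],
  ],
)

```text
time: 14.1
tool_pos: [0.3659, -0.3431, 0.131]
tool_rot: [3.14, -0.0, 0.381]
contact_force: [-0.6, -0.1, 0.5]
opening: 0.0917
grip_force: 0.0
```

```bash
python3 look.py
```

```text
board [  0.3974  -0.2109   2.7522  65.873   48.4839 127.9995 364.3609 176.7068]
  board [  0.292   -0.2811  -3.0008  53.2456  28.8998  61.1861 403.4839 161.0323]
  board [  0.366   -0.3412  -1.1818  53.1583  27.4591  65.361  378.     140.746 ]
  tray side [  4.  -79.3] yaw 3.14 [87. 84. 64.]
  tray side [  8.  156.1] yaw 2.91 [78. 56. 44.]
  tray top [  2.3 -82.3] yaw 3.14 [88. 84. 68.]
[ 0.3661 -0.3433  0.1314] [ 3.1385 -0.0008  0.3805]
```

Call:
step_arm(
  plan=[
    [-1,0,0.001,0.05,0],
    [-1,0,0.001,0.094,0],
    [-1,0,0.001,0.094,0],
    [1,0,0.001,0.094,0],
    [1,0,0.001,0.094,0],
    [1,0,0.001,0.094,0],
    [1,0,0.001,0.094,0],
    [1,0,0.001,0.094,0],
    [1,0,0.001,0.094,0],
  ],
)

```text
time: 15.32
tool_pos: [0.3664, -0.3444, 0.0371]
tool_rot: [3.139, -0.001, 0.379]
contact_force: [0.2, 0.6, 6.6]
opening: 0.0637
grip_force: 25.0
```

Run:
```python
from h import *
c=read_camera("side");cv2.imwrite("pics/s5.png",cv2.resize(c["img"][100:240,270:430,::-1],None,fx=4,fy=4,interpolation=cv2.INTER_CUBIC))
print(rel(.36,-.13,.2,1.2),rel(*slot(-.0205),.10,2.019),slot(-.0205))
```

```text
[ 0.0735 -0.2011 -0.1634 -0.8212] [ 0.2791 -0.4075 -0.0639 -1.6402] [0.47488909 0.13752748]
```

View pics/s5.png

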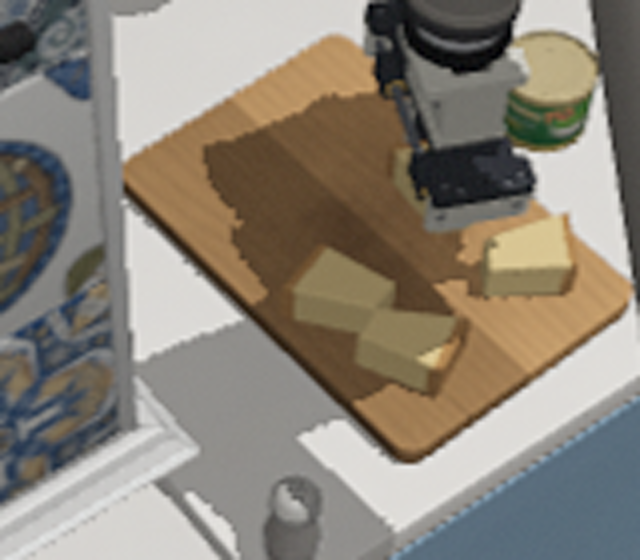

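Call:
step_arm(
  plan=[
    [1,0,0,-0.06,0],
    [1,0,0,-0.12,0],
    [1,0.01,-0.02,-0.164,0],
    [1,0.03,-0.08,-0.164,-0.18],
    [1,0.05,-0.14,-0.164,-0.36],
    [1,0.074,-0.2,-0.164,-0.54],
    [1,0.11,-0.24,-0.164,-0.72],
    [1,0.15,-0.28,-0.164,-0.9],
    [1,0.19,-0.32,-0.164,-1.08],
    [1,0.23,-0.36,-0.164,-1.26],
    [1,0.279,-0.407,-0.164,-1.44],
    [1,0.279,-0.407,-0.13,-1.62],
    [1,0.279,-0.407,-0.09,-1.64],
    [1,0.279,-0.407,-0.064,-1.64],
    [1,0.279,-0.407,-0.064,-1.64],
    [1,0.279,-0.407,-0.064,-1.64],
  ],
)

```text
time: 17.38
tool_pos: [0.4751, 0.1378, 0.1008]
tool_rot: [3.14, 0.001, 2.019]
contact_force: [0.5, 0.1, -0.5]
opening: 0.0636
grip_force: 25.0
```

Run:
```python
from h import *
print(rel(*slot(-.0205),.0225,2.019))
R=np.array([[np.cos(TY),np.sin(TY)],[-np.sin(TY),np.cos(TY)]])
for n in("side","top"):
    c=read_camera(n);P=cloud(c);k=(abs(P[...,2]-.044)<.006);Q=(P[k][:,:2]-T0)@R.T
    for x in(-.02,0,.02):
        q=Q[(abs(Q[:,0]-x)<.004)&(abs(Q[:,1])<.13)][:,1]
        if len(q):print(n,x,q.min(),q.max())
```

```text
[-0.0001 -0.0005  0.0783 -0.0004]
side 0.02 -0.10921135901960136 -0.07945040223589822
top -0.02 -0.12394183597708215 -0.045442560057704945
top 0 -0.12716870448068046 -0.12716870448068046
top 0.02 -0.12449163205055502 -0.12449163205055502
```

Call:
step_arm(
  plan=[
    [1,0.001,0,0.03,0],
    [1,0.001,0,0.055,0],
    [1,0.001,0,0.065,0],
    [1,0.001,0,0.072,0],
    [1,0.001,0,0.077,0],
    [1,0.001,0,0.078,0],
  ],
)

```text
time: 18.23
tool_pos: [0.4742, 0.1387, 0.0219]
tool_rot: [3.141, 0.0, 2.019]
contact_force: [0.1, 0.1, -1.8]
opening: 0.0638
grip_force: 24.9
```

Run:
```python
from h import *
print(observe()["torque"],rel(.30,-.2,.2,1.57))
```

```text
[-0.02010528 -0.13212722 -0.02715337] [-0.2298 -0.3037 -0.1782  0.4487]
```

Run:
```python
from h import *
print(rel(.32,-.12,.2,1.85),rel(.292,-.281,.13,1.72))
```

```text
[-0.1664 -0.251  -0.1782  0.1687] [-0.2993 -0.346  -0.1082  0.2987]
```

Call:
step_arm(
  plan=[
    [-1,0,0,0,0],
    [-1,0,0,0,0],
    [-1,0,0,-0.02,0],
    [-1,0,0,-0.08,0],
    [-1,0,0,-0.14,0],
    [-1,-0.04,-0.05,-0.178,0.04],
    [-1,-0.075,-0.1,-0.178,0.08],
    [-1,-0.11,-0.15,-0.178,0.12],
    [-1,-0.14,-0.2,-0.178,0.16],
    [-1,-0.166,-0.25,-0.178,0.18],
    [-1,-0.21,-0.285,-0.178,0.22],
    [-1,-0.26,-0.32,-0.178,0.26],
    [-1,-0.299,-0.346,-0.178,0.3],
    [-1,-0.299,-0.346,-0.14,0.3],
    [-1,-0.299,-0.346,-0.108,0.3],
    [-1,-0.299,-0.346,-0.108,0.3],
    [-1,-0.299,-0.346,-0.108,0.3],
  ],
)

```text
time: 20.35
tool_pos: [0.2922, -0.2812, 0.1309]
tool_rot: [3.141, 0.002, 1.719]
contact_force: [0.8, 0.0, -0.3]
opening: 0.0919
grip_force: 0.0
```

```bash
python3 look.py
python3 - <<'E'
from h import *
c=read_camera("side");a=cv2.resize(c["img"][130:230,310:430,::-1],(600,500),interpolation=cv2.INTER_CUBIC)
cv2.imwrite("pics/s6.png",a)
E
```

```text
board [  0.3939  -0.2133   1.0964 134.2678 124.0762  54.6276 363.937  176.4803]
  board [  0.2924  -0.2811  -2.9688  54.8119  27.6921  61.9693 403.1379 160.7759]
  tray side [ -1.1 -59.9] yaw 0.02 [134. 113.  65.]
  tray side [  6.  162.5] yaw 4.5 [61. 28. 67.]
  tray top [ -1.5 -60.5] yaw 0.03 [134. 115.  68.]
[ 0.2923 -0.2813  0.1311] [3.1403 0.0027 1.7192]
```

View pics/s6.png

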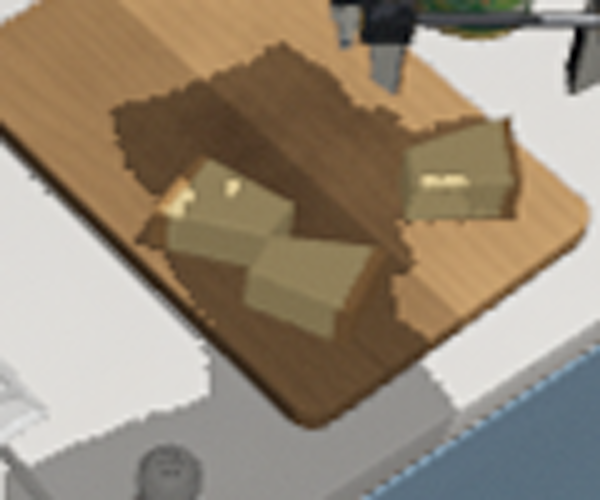

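Call:
step_arm(
  plan=[
    [-1,0,0,0.05,0],
    [-1,0,0,0.094,0],
    [-1,0,0,0.094,0],
    [1,0,0,0.094,0],
    [1,0,0,0.094,0],
    [1,0,0,0.094,0],
    [1,0,0,0.094,0],
    [1,0,0,0.094,0],
    [1,0,0,0.094,0],
  ],
)

```text
time: 21.62
tool_pos: [0.2921, -0.2813, 0.0368]
tool_rot: [3.141, 0.002, 1.719]
contact_force: [0.1, 1.1, 8.7]
opening: 0.0643
grip_force: 24.6
```

Run:
```python
from h import *
print(rel(.32,-.12,.2,1.85),rel(*slot(.0205),.09,2.019),rel(*slot(.0215),.0225,2.019),slot(.0205))
```

```text
[ 0.1551  0.0515 -0.1635 -0.1311] [ 0.4263  0.2305 -0.0539 -0.3001] [ 0.4274  0.2301  0.0136 -0.3001] [0.45711091 0.17447252]
```

Call:
step_arm(
  plan=[
    [1,0,0,-0.06,0],
    [1,0,0,-0.12,0],
    [1,0.03,0.01,-0.164,0],
    [1,0.08,0.02,-0.164,-0.05],
    [1,0.12,0.035,-0.164,-0.1],
    [1,0.155,0.052,-0.164,-0.13],
    [1,0.2,0.08,-0.164,-0.17],
    [1,0.25,0.11,-0.164,-0.2],
    [1,0.3,0.145,-0.164,-0.24],
    [1,0.35,0.18,-0.164,-0.28],
    [1,0.4,0.21,-0.164,-0.3],
    [1,0.428,0.23,-0.12,-0.3],
    [1,0.428,0.23,-0.07,-0.3],
    [1,0.428,0.23,-0.05,-0.3],
    [1,0.428,0.23,-0.05,-0.3],
  ],
)

```text
time: 23.5
tool_pos: [0.4549, 0.1764, 0.0846]
tool_rot: [-3.138, -0.001, 2.019]
contact_force: [0.1, 0.1, -0.4]
opening: 0.0644
grip_force: 24.6
```

Run:
```python
from h import *
print(rel(*slot(.0218),.0225,2.019))
R=np.array([[np.cos(TY),np.sin(TY)],[-np.sin(TY),np.cos(TY)]])
for n in("side","top"):
    c=read_camera(n);P=cloud(c);k=(abs(P[...,2]-.044)<.006);Q=(P[k][:,:2]-T0)@R.T
    for x in(-.02,0,.02):
        q=Q[(abs(Q[:,0]-x)<.004)&(abs(Q[:,1])<.13)][:,1]
        if len(q):print(n,x,q.min(),q.max())
```

```text
[-0.0015  0.0014  0.0621  0.    ]
side 0.02 -0.09587318010132392 -0.02053673000231519
top -0.02 -0.12413000562413894 -0.05709289624055298
top 0 -0.1241481176077832 -0.0699679019994321
top 0.02 -0.12155049264236072 -0.062223782415889356
```

Call:
step_arm(
  plan=[
    [1,0,0,0.03,0],
    [1,0,0,0.045,0],
    [1,0,0,0.054,0],
    [1,0,0,0.06,0],
    [1,0,0,0.063,0],
    [1,0,0,0.063,0],
  ],
)

```text
time: 24.35
tool_pos: [0.4562, 0.1766, 0.0228]
tool_rot: [3.141, 0.0, 2.019]
contact_force: [-0.5, -0.5, -1.0]
opening: 0.0641
grip_force: 24.8
```

Run:
```python
from h import *
s=observe();R=np.array([[np.cos(TY),np.sin(TY)],[-np.sin(TY),np.cos(TY)]])
print(s["torque"],s["contact_force"],R@(s["tool_pos"][:2]-T0),rel(.34,-.1,.2,1.85))
```

```text
[-0.01691251 -0.12577898 -0.06825045] [-0.51163103 -0.51555098 -0.98690474] [7.84800176e-05 2.27965584e-02] [-0.199  -0.2245 -0.1772  0.1688]
```

Run:
```python
from h import *
print(rel(.31,-.12,.2,1.85),rel(.28,-.38,.2,1.14))
```

```text
[-0.204  -0.2602 -0.1772  0.1688] [-0.4254 -0.3999 -0.1772  0.8788]
```

Call:
step_arm(
  plan=[
    [-1,0,0,0,0],
    [-1,0,0,0,0],
    [-1,0,0,-0.02,0],
    [-1,0,0,-0.08,0],
    [-1,0,0,-0.14,0],
    [-1,-0.04,-0.05,-0.178,0.04],
    [-1,-0.08,-0.1,-0.178,0.08],
    [-1,-0.12,-0.15,-0.178,0.12],
    [-1,-0.16,-0.2,-0.178,0.16],
    [-1,-0.204,-0.26,-0.178,0.2],
    [-1,-0.255,-0.29,-0.178,0.38],
    [-1,-0.305,-0.32,-0.178,0.56],
    [-1,-0.36,-0.36,-0.178,0.74],
    [-1,-0.425,-0.4,-0.178,0.88],
    [-1,-0.425,-0.4,-0.178,0.88],
    [-1,-0.425,-0.4,-0.178,0.88],
  ],
)

```text
time: 26.35
tool_pos: [0.2789, -0.3819, 0.2005]
tool_rot: [3.141, 0.0, 1.136]
contact_force: [-0.3, 0.5, -0.2]
opening: 0.0917
grip_force: 0.0
```

```bash
python3 look.py
python3 - <<'E'
from h import *
c=read_camera("side");t=read_camera("top")
# split top faces: dark side faces vs top; depth height mask, bird's-eye plot
M=np.zeros((500,400,3),np.uint8)
for C,ch in((c,1),(t,2)):
    P=cloud(C);k=(abs(P[...,2]-.06)<.005)&(P[...,0]>.25)&(P[...,0]<.6)&(P[...,1]<-.12)&(P[...,1]>-.45)
    for x,y in P[k][:,:2]:
        r=int((.5-x)*2500+100) if 0 else int((.50-x)*2500);cc=int((-.13-y)*2500)
        if 0<=r<500 and 0<=cc<400: cv2.circle(M,(cc,r),2,[255 if i==ch else int(M[r,cc,i]) for i in range(3)],-1)
cv2.imwrite("pics/m1.png",M)
E
```

```text
board [  0.393   -0.2133   1.1045 133.9576 121.8321  55.1562 364.3233 176.6015]
  tray side [ -1.6 -40. ] yaw 0.01 [165. 163.  65.]
  tray side [  6.5 158.7] yaw 2.91 [78. 56. 44.]
  tray top [  2.5 -43. ] yaw 3.16 [165. 162.  68.]
[ 0.2794 -0.3791  0.2005] [-3.1409 -0.0008  1.1383]
```

View pics/m1.png

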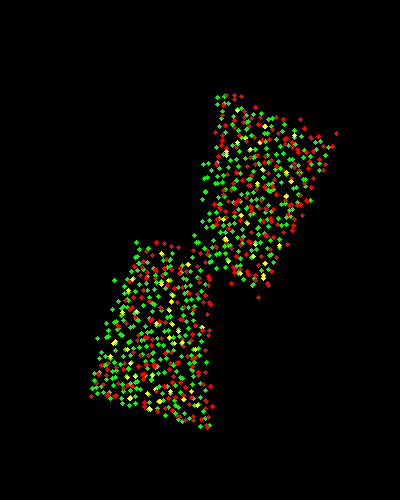

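Run:
```python
from h import *
print(rel(.357,-.245,.12,0),rel(.357,-.245,.032,0),rel(.357,-.213,.032,0))
```

```text
[0.1535 0.0144 0.0809 1.1398] [0.1535 0.0144 0.1689 1.1398] [1.8260e-01 1.0000e-03 1.6890e-01 1.1398e+00]
```

Call:
step_arm(
  plan=[
    [1,0.05,0.005,0.03,0.18],
    [1,0.1,0.01,0.06,0.36],
    [1,0.153,0.014,0.08,0.54],
    [1,0.153,0.014,0.08,0.72],
    [1,0.153,0.014,0.08,0.9],
    [1,0.153,0.014,0.08,1.08],
    [1,0.153,0.014,0.08,1.14],
    [1,0.153,0.014,0.08,1.14],
    [1,0.153,0.014,0.13,1.14],
    [1,0.153,0.014,0.168,1.14],
    [1,0.153,0.014,0.168,1.14],
    [1,0.16,0.011,0.168,1.14],
    [1,0.167,0.008,0.168,1.14],
    [1,0.175,0.0045,0.168,1.14],
    [1,0.183,0.001,0.168,1.14],
    [1,0.183,0.001,0.168,1.14],
    [1,0.176,0.004,0.168,1.14],
    [1,0.17,0.007,0.1,1.14],
    [1,0.17,0.007,0.04,1.14],
    [1,0.12,0.007,0.0,1.14],
  ],
)

```text
time: 29.05
tool_pos: [0.3382, -0.2713, 0.2012]
tool_rot: [3.14, -0.002, 0.002]
contact_force: [0.8, -1.3, -0.3]
opening: 0.0003
grip_force: 0.0
```

```bash
python3 look.py
python3 - <<'E'
from h import *
print(rel(.28,-.38,.2,1.3))
E
```

```text
board [  0.3691  -0.1727   2.7745  56.4746  29.0271  64.0677 372.0725 188.2029]
  board [  0.4215  -0.2292  -0.4315  50.9902  31.6078  64.381  354.7258 169.8065]
  tray side [  3.7 -39.1] yaw 3.16 [166. 163.  65.]
  tray side [  7.6 159.5] yaw 2.92 [78. 56. 44.]
  tray top [ -1.6 -23.6] yaw 0.0 [158.  86.  69.]
[ 0.3381 -0.2765  0.2028] [ 3.1326 -0.0062 -0.0041]
[-0.0577  0.1037  0.0034 -1.3041]
```

Run:
```python
from h import *
poly=np.array([[-32,-19.5],[32,-19.5],[32,30.5],[-32,8.5]])/1e3
def tf(p,w):
    C,S=np.cos(w[2]),np.sin(w[2]);return p@np.array([[C,S],[-S,C]])+w[:2]
W=[(.369,-.1727,2.80),(.4215,-.2292,-.4315)]
for i,w in enumerate(W):
  for off in(0,-.003,-.006,-.009):
   for op in(.046,.039):
    f=tf(np.array([[-a,b+off] for a in np.linspace(op-.001,op+.02,5) for b in(-.0115,0,.0115)]),w)
    print(i,off,op,min(-cv2.pointPolygonTest((tf(poly,W[1-i])*1e3).astype(np.float32)[:,None],tuple(map(float,p*1e3)),True) for p in f))
off=-.006
for w,yt in((W[0],W[0][2]-np.pi/2),(W[1],W[1][2]+np.pi/2)):
    g=tf(np.array([[0,off]]),w)[0];print(g,yt,rel(*g,.13,yt))
```

```text
0 0 0.046 5.580509709402415
0 0 0.039 7.252516630088266
0 -0.003 0.046 8.493665125304018
0 -0.003 0.039 10.165672045989867
0 -0.006 0.046 11.406838782092368
0 -0.006 0.039 13.078830520836393
0 -0.009 0.046 14.319997256938892
0 -0.009 0.039 15.992004177624743
1 0 0.046 0.03647958268555979
1 0 0.039 2.8972205378546585
1 -0.003 0.046 2.7745207748663
1 -0.003 0.039 5.635246472086939
1 -0.006 0.046 5.5125619670470405
1 -0.006 0.039 8.373287664267679
1 -0.009 0.046 8.250603159227781
1 -0.009 0.039 11.111328856448418
[ 0.37100993 -0.16704667] 1.2292036732051033 [ 0.032  -0.1103  0.072  -1.2333]
[ 0.4189906  -0.23465004] 1.1392963267948966 [ 0.0803 -0.0429  0.0729 -1.1434]
```

Call:
step_arm(
  plan=[
    [-0.7,0.03,-0.02,0.0,-0.18],
    [-0.7,0.05,-0.03,0.0,-0.36],
    [-0.7,0.08,-0.043,0.03,-0.54],
    [-0.7,0.08,-0.043,0.05,-0.72],
    [-0.7,0.08,-0.043,0.07,-0.9],
    [-0.7,0.08,-0.043,0.07,-1.08],
    [-0.7,0.08,-0.043,0.07,-1.143],
    [-0.7,0.08,-0.043,0.07,-1.143],
    [-0.7,0.08,-0.043,0.07,-1.143],
  ],
)

```text
time: 30.28
tool_pos: [0.4172, -0.2282, 0.1278]
tool_rot: [-3.141, -0.0, 1.14]
contact_force: [0.2, -0.8, 0.4]
opening: 0.0777
grip_force: 0.0
```

Run:
```python
from h import *
print(rel(.419,-.2347,.037,1.139))
```

```text
[-0.0052  0.0044  0.0908  0.0012]
```

Call:
step_arm(
  plan=[
    [-0.7,-0.005,0.004,0.02,0],
    [-0.7,-0.005,0.004,0.06,0],
    [-0.7,-0.005,0.004,0.091,0],
    [-0.7,-0.005,0.004,0.091,0],
    [1,-0.005,0.004,0.091,0],
    [1,-0.005,0.004,0.091,0],
    [1,-0.005,0.004,0.091,0],
    [1,-0.005,0.004,0.091,0],
    [1,-0.005,0.004,0.091,0],
  ],
)

```text
time: 31.4
tool_pos: [0.4198, -0.2351, 0.0386]
tool_rot: [3.139, 0.001, 1.142]
contact_force: [-0.1, 0.4, 6.8]
opening: 0.0638
grip_force: 25.0
```

Run:
```python
from h import *
print(rel(.35,-.12,.2,1.6),rel(*slot(.0635-.006),.09,2.019))
R=np.array([[np.cos(TY),np.sin(TY)],[-np.sin(TY),np.cos(TY)]])
for n in("side","top"):
    c=read_camera(n);P=cloud(c);k=(abs(P[...,2]-.044)<.006);Q=(P[k][:,:2]-T0)@R.T
    for x in(-.02,0,.02):
        q=Q[(abs(Q[:,0]-x)<.004)&(abs(Q[:,1])<.1295)][:,1]
        if len(q):print(n,x,q.min(),q.max())
c=read_camera("side");cv2.imwrite("pics/t1.png",cv2.resize(c["img"][240:390,270:370,::-1],(400,600),interpolation=cv2.INTER_CUBIC))
```

```text
[ 0.0755 -0.1109 -0.1617 -0.4583] [ 0.4116 -0.1648 -0.0522 -0.8773]
side -0.02 -0.12235332460019328 0.04064837849609496
side 0 -0.1211582710535959 0.039201989289789234
side 0.02 -0.12277142799927174 0.04036514531810531
top -0.02 -0.07233210515180832 0.036215122922739866
top 0 -0.09287832934772228 0.038155224323108514
top 0.02 -0.11614194341214418 0.03980607871610012
```

View pics/t1.png

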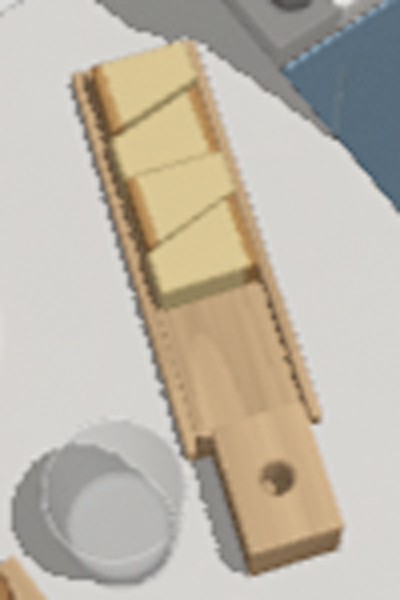

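Call:
step_arm(
  plan=[
    [1,0,0,-0.06,0],
    [1,0,0,-0.12,0],
    [1,0.02,-0.03,-0.164,0],
    [1,0.045,-0.07,-0.164,-0.15],
    [1,0.076,-0.111,-0.164,-0.3],
    [1,0.13,-0.12,-0.164,-0.45],
    [1,0.19,-0.13,-0.164,-0.6],
    [1,0.25,-0.14,-0.164,-0.75],
    [1,0.31,-0.15,-0.164,-0.877],
    [1,0.36,-0.157,-0.164,-0.877],
    [1,0.411,-0.165,-0.15,-0.877],
    [1,0.411,-0.165,-0.1,-0.877],
    [1,0.411,-0.165,-0.05,-0.877],
    [1,0.411,-0.165,-0.05,-0.877],
    [1,0.411,-0.165,-0.05,-0.877],
    [1,0.411,-0.165,-0.05,-0.877],
  ],
)

```text
time: 33.55
tool_pos: [0.4413, 0.2082, 0.0895]
tool_rot: [3.137, 0.001, 2.018]
contact_force: [-0.2, 0.2, -0.9]
opening: 0.0637
grip_force: 25.0
```

Run:
```python
from h import *
print(rel(*slot(.057),.024,2.019))
for n in("side","top"):
    for w in wedges(read_camera(n),observe()["tool_pos"][2]+.0215,-.006,.006,.35,.55,.1,.3):print(n,np.round(w,3))
```

```text
[-0.0006 -0.0007  0.0655 -0.0005]
```

Call:
step_arm(
  plan=[
    [1,0,0,0.03,0],
    [1,0,0,0.045,0],
    [1,0,0,0.055,0],
    [1,0,0,0.061,0],
    [1,0,0,0.065,0],
    [1,0,0,0.066,0],
    [1,0,0,0.066,0],
  ],
)

```text
time: 34.52
tool_pos: [0.4401, 0.2079, 0.0223]
tool_rot: [3.141, 0.0, 2.019]
contact_force: [-2.9, -1.3, 7.1]
opening: 0.0639
grip_force: 25.0
```

Run:
```python
from h import *
s=observe();R=np.array([[np.cos(TY),np.sin(TY)],[-np.sin(TY),np.cos(TY)]])
print(s["torque"],s["contact_force"],R@(s["tool_pos"][:2]-T0),rel(.32,-.08,.2,1.9),rel(.37,-.174,.14,1.22))
```

```text
[-0.2385065   0.38594478 -0.09976601] [-2.87115226 -1.28808676  7.13569489] [-0.00083298  0.05802503] [-0.2075 -0.2328 -0.1778  0.1188] [-0.3139 -0.2285 -0.1178  0.7988]
```

Call:
step_arm(
  plan=[
    [-1,0,0,0,0],
    [-1,0,0,0,0],
    [-1,0,0,-0.02,0],
    [-1,0,0,-0.08,0],
    [-1,0,0,-0.14,0],
    [-1,-0.04,-0.045,-0.178,0.03],
    [-1,-0.08,-0.09,-0.178,0.06],
    [-1,-0.12,-0.135,-0.178,0.09],
    [-1,-0.165,-0.185,-0.178,0.12],
    [-1,-0.207,-0.233,-0.178,0.25],
    [-1,-0.26,-0.233,-0.178,0.4],
    [-1,-0.314,-0.229,-0.178,0.56],
    [-1,-0.314,-0.229,-0.15,0.72],
    [-1,-0.314,-0.229,-0.118,0.8],
    [-1,-0.314,-0.229,-0.118,0.8],
    [-1,-0.314,-0.229,-0.118,0.8],
  ],
)

```text
time: 36.52
tool_pos: [0.37, -0.1746, 0.1403]
tool_rot: [3.14, 0.0, 1.221]
contact_force: [0.5, 0.0, 0.3]
opening: 0.0921
grip_force: 0.0
```

```bash
python3 look.py;python3 - <<'E'
from h import *
print(rel(.3683,-.1746,.047,1.225))
R=np.array([[np.cos(TY),np.sin(TY)],[-np.sin(TY),np.cos(TY)]])
for n in("side","top"):
    c=read_camera(n);P=cloud(c);k=(abs(P[...,2]-.044)<.006);Q=(P[k][:,:2]-T0)@R.T
    for x in(-.025,0,.025):
        q=Q[(abs(Q[:,0]-x)<.004)&(abs(Q[:,1])<.125)][:,1]
        if len(q):print(n,x,q.min(),q.max())
E
```

```text
board [  0.3702  -0.1726   2.7633  57.0853  29.5655  63.4577 372.9531 188.5469]
  tray side [ -1.6 -19. ] yaw 0.01 [215. 195.  65.]
  tray side [  5.  160.8] yaw 4.79 [60. 32. 62.]
  tray top [-1.2 24.1] yaw 6.26 [151.  67.  70.]
  tray top [ 14.  160.6] yaw 4.55 [68. 28. 67.]
[ 0.3703 -0.1747  0.1406] [3.139  0.0008 1.2202]
[-0.0005 -0.0021  0.0936 -0.0048]
side -0.025 -0.12353459909185525 0.0739734395985974
side 0 -0.12103748233998787 0.08162656696218659
side 0.025 -0.12268667082863784 0.09087555673593621
top -0.025 -0.01223549635103798 0.0686892364258347
top 0 -0.028163210648197944 0.07904444479597104
top 0.025 -0.04974176290908272 0.08850850421382395
```

Call:
step_arm(
  plan=[
    [-1,0,-0.001,0.05,0.01],
    [-1,0,-0.001,0.094,0.01],
    [-1,0,-0.001,0.094,0.01],
    [1,0,-0.001,0.094,0.01],
    [1,0,-0.001,0.094,0.01],
    [1,0,-0.001,0.094,0.01],
    [1,0,-0.001,0.094,0.01],
    [1,0,-0.001,0.094,0.01],
    [1,0,-0.001,0.094,0.01],
  ],
)

```text
time: 37.85
tool_pos: [0.3693, -0.1744, 0.0464]
tool_rot: [3.139, 0.001, 1.209]
contact_force: [-0.8, 0.3, 8.3]
opening: 0.0634
grip_force: 25.0
```

Run:
```python
from h import *
print(rel(.32,-.07,.21,1.6),rel(*slot(.1045-.002),.12,2.019),slot(.1025))
```

```text
[ 0.0801 -0.0827 -0.1639 -0.3912] [ 0.4139 -0.1007 -0.0742 -0.8102] [0.42155453 0.2483626 ]
```

Call:
step_arm(
  plan=[
    [1,0,0,-0.06,0],
    [1,0,0,-0.12,0],
    [1,0.03,-0.03,-0.164,0],
    [1,0.055,-0.06,-0.164,-0.13],
    [1,0.08,-0.083,-0.164,-0.26],
    [1,0.135,-0.086,-0.164,-0.4],
    [1,0.19,-0.089,-0.164,-0.54],
    [1,0.25,-0.092,-0.164,-0.68],
    [1,0.31,-0.095,-0.164,-0.81],
    [1,0.36,-0.098,-0.164,-0.81],
    [1,0.414,-0.101,-0.164,-0.81],
    [1,0.414,-0.101,-0.12,-0.81],
    [1,0.414,-0.101,-0.074,-0.81],
    [1,0.414,-0.101,-0.074,-0.81],
    [1,0.414,-0.101,-0.074,-0.81],
    [1,0.414,-0.101,-0.074,-0.81],
  ],
)

```text
time: 39.85
tool_pos: [0.422, 0.2493, 0.1213]
tool_rot: [3.138, 0.0, 2.018]
contact_force: [0.3, -0.2, -0.9]
opening: 0.0637
grip_force: 25.0
```

Run:
```python
from h import *
print(rel(*slot(.1025),.032,2.019))
c=read_camera("side");t=read_camera("top")
cv2.imwrite("pics/s7.png",np.hstack([cv2.resize(c["img"][240:400,240:400,::-1],(400,400),interpolation=cv2.INTER_CUBIC),cv2.resize(t["img"][180:340,180:340,::-1],(400,400))]))
```

```text
[-0.0006 -0.0011  0.0893 -0.0006]
```

View pics/s7.png

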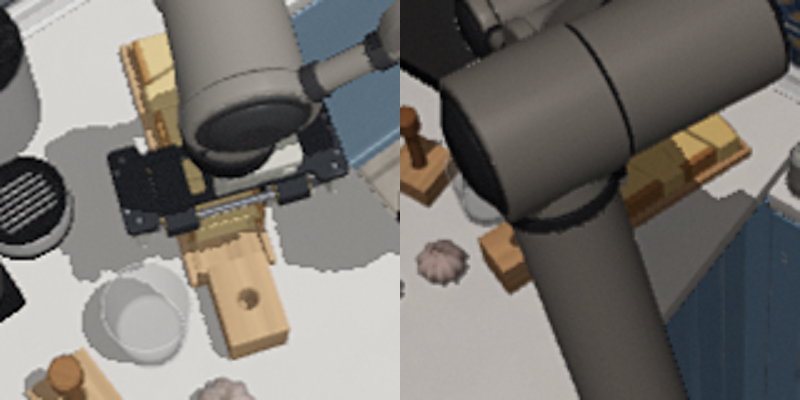

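Call:
step_arm(
  plan=[
    [1,-0.0005,-0.0005,0.04,0],
    [1,-0.0005,-0.0005,0.06,0],
    [1,-0.0005,-0.0005,0.07,0],
    [1,-0.0005,-0.0005,0.076,0],
    [1,-0.0005,-0.0005,0.082,0],
    [1,-0.0005,-0.0005,0.086,0],
    [1,-0.0005,-0.0005,0.088,0],
    [1,-0.0005,-0.0005,0.088,0],
  ],
)

```text
time: 40.95
tool_pos: [0.4205, 0.2483, 0.0313]
tool_rot: [3.142, 0.0, 2.019]
contact_force: [0.6, 0.0, -1.7]
opening: 0.0634
grip_force: 25.0
```

Run:
```python
from h import *
s=observe();R=np.array([[np.cos(TY),np.sin(TY)],[-np.sin(TY),np.cos(TY)]])
print(s["torque"],s["contact_force"],R@(s["tool_pos"][:2]-T0),rel(.36,.1,.23,2.019))
```

```text
[-0.01881049 -0.15064261 -0.00384387] [ 0.61250012  0.0096646  -1.70845856] [-0.00094311  0.10288958] [-0.1075 -0.1188 -0.1987 -0.0002]
```

Call:
step_arm(
  plan=[
    [-1,0,0,0,0],
    [-1,0,0,0,0],
    [-1,0,0,-0.02,0],
    [-1,0,0,-0.08,0],
    [-1,0,0,-0.14,0],
    [-1,-0.04,-0.045,-0.2,0],
    [-1,-0.08,-0.09,-0.2,0],
    [-1,-0.13,-0.12,-0.2,0],
    [-1,-0.18,-0.15,-0.2,0],
    [-1,-0.2,-0.16,-0.2,0],
    [-1,-0.2,-0.16,-0.2,0],
  ],
)

```text
time: 42.32
tool_pos: [0.3629, -0.0027, 0.2316]
tool_rot: [3.141, 0.001, 2.015]
contact_force: [-0.5, 0.8, 0.3]
opening: 0.0921
grip_force: 0.0
```

```bash
python3 look.py;python3 - <<'E'
from h import *
c=read_camera("side");t=read_camera("top")
cv2.imwrite("pics/s8.png",np.hstack([cv2.resize(c["img"][240:440,240:400,::-1],(400,500),interpolation=cv2.INTER_CUBIC),cv2.resize(t["img"][180:340,140:300,::-1],(400,500))]))
for n,C in(("side",c),("top",t)):
    P=cloud(C)
    k=(P[...,2]>.050)&(P[...,2]<.062)&(P[...,0]>.34)&(P[...,0]<.44)&(P[...,1]>.25)&(P[...,1]<.37)
    ks,h=cv2.findContours(k.astype(np.uint8),cv2.RETR_CCOMP,cv2.CHAIN_APPROX_NONE)
    for i,q in enumerate(ks):
        if h[0][i][3]>=0 and len(q)>14: print(n,"hole",plane(C,[q[:,0].mean(0)],.056))
    k=(P[...,2]>.128)&(P[...,2]<.146)&(P[...,0]>.48)&(P[...,0]<.6)&(P[...,1]>.36)&(P[...,1]<.46)
    print("knob",cv2.minEnclosingCircle(P[k][:,:2].astype(np.float32)),np.percentile(P[k][:,2],95))
    print("tcp",rel(.530,.417,.2,2.3))
E
```

```text
tray side [3.6 1.7] yaw 3.15 [247. 245.  64.]
  tray side [  4.9 160.3] yaw 4.52 [60. 29. 67.]
[ 0.3629 -0.001   0.2314] [ 3.1413 -0.0002  2.0178]
side hole [[0.39098925 0.3118621 ]]
knob ((0.5311868190765381, 0.4182584881782532), 0.015410694293677807) 0.14042513366522158
tcp [ 0.3034  0.3318  0.0314 -0.28  ]
top hole [[0.39039086 0.30737639]]
knob ((0.529281735420227, 0.41424378752708435), 0.017188863828778267) 0.14171986167579514
tcp [ 0.3034  0.3318  0.0314 -0.28  ]
```

View pics/s8.png

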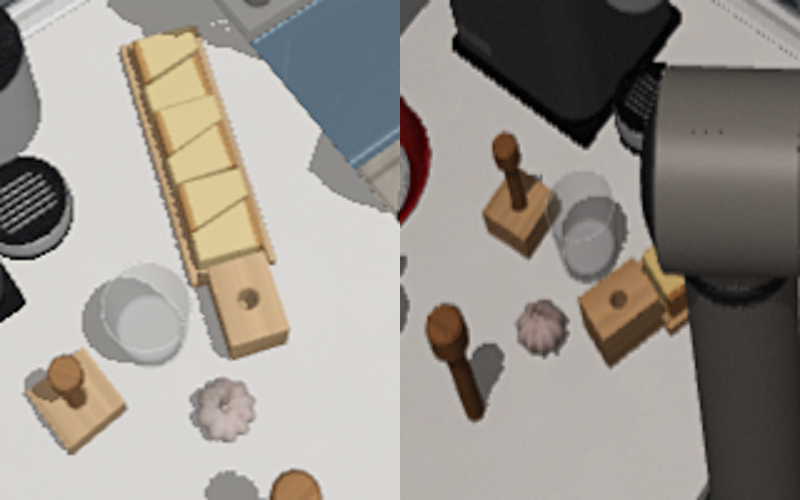

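Run:
```python
from h import *
for n in("side","top"):
    P=cloud(read_camera(n))
    for a in range(20,60,4):
        q=P[(P[...,1]>a/100)&(P[...,1]<a/100+.04)&(P[...,2]>.15)&(P[...,2]<.5)&(P[...,0]>.45)&(P[...,0]<1.2)]
        if len(q):print(n,a,q[:,0].min().round(3),q[:,2].max().round(2),len(q))
print(rel(.42,.15,.25,2.2),rel(.5307,.417,.2,2.24),rel(.5307,.417,.2,.95))
```

```text
side 20 0.58 0.5 4355
side 24 0.579 0.5 5562
side 28 0.598 0.5 5420
side 32 0.61 0.5 5863
side 36 0.619 0.41 5002
side 40 0.667 0.45 4514
side 44 0.707 0.48 3989
side 48 0.75 0.5 2311
side 52 0.797 0.5 2383
side 56 0.582 0.5 2639
top 20 0.576 0.5 1997
top 24 0.575 0.5 2107
top 28 0.598 0.5 2236
top 32 0.608 0.5 2452
top 36 0.619 0.5 2320
top 40 0.668 0.5 2123
top 44 0.708 0.5 1820
top 48 0.75 0.5 1339
top 52 0.789 0.5 1636
top 56 0.575 0.5 1762
[ 0.1106  0.1168 -0.0187 -0.1793] [ 0.3028  0.3326  0.0313 -0.2193] [0.3028 0.3326 0.0313 1.0707]
```

Call:
step_arm(
  plan=[
    [-1,0.05,0.035,0,0],
    [-1,0.1,0.07,0,0],
    [-1,0.14,0.1,0,0],
    [-1,0.183,0.129,0,-0.05],
    [-1,0.21,0.18,0,-0.1],
    [-1,0.24,0.23,0,-0.15],
    [-1,0.27,0.28,0.01,-0.2],
    [-1,0.303,0.333,0.03,-0.22],
    [-1,0.303,0.333,0.06,-0.22],
    [-1,0.303,0.333,0.06,-0.22],
    [-1,0.303,0.333,0.06,-0.22],
  ],
)

```text
time: 44.0
tool_pos: [0.5316, 0.4164, 0.1725]
tool_rot: [3.141, 0.0, 2.239]
contact_force: [0.2, 0.3, 0.6]
opening: 0.0918
grip_force: 0.0
```

Run:
```python
from h import *
print(rel(.5307,.417,.106,2.24))
```

```text
[ 0.001  -0.0004  0.0665 -0.0007]
```

Call:
step_arm(
  plan=[
    [-1,0.001,0,0.03,0],
    [-1,0.001,0,0.066,0],
    [-1,0.001,0,0.066,0],
    [1,0.001,0,0.066,0],
    [1,0.001,0,0.066,0],
    [1,0.001,0,0.066,0],
    [1,0.001,0,0.066,0],
    [1,0.001,0,0.066,0],
    [1,0.001,0,0.066,0],
    [1,0.001,0,0.066,0],
    [1,0.001,0,0.066,0],
    [1,0.001,0,0.05,0],
    [1,0.001,0,0.03,0],
    [1,0.001,0,-0.02,0],
    [1,0.001,0,-0.07,0],
    [1,0.001,0,-0.07,0],
  ],
)

```text
time: 46.0
tool_pos: [0.5329, 0.418, 0.2481]
tool_rot: [3.131, 0.001, 2.239]
contact_force: [-0.1, -0.3, -0.6]
opening: 0.0293
grip_force: 25.0
```

Run:
```python
from h import *
print(rel(.391,.3115,.21,2.24))
```

```text
[ 0.0043 -0.1778  0.0361 -0.0012]
```

Call:
step_arm(
  plan=[
    [1,0.001,-0.05,0,0],
    [1,0.002,-0.1,0,0],
    [1,0.003,-0.14,0,0],
    [1,0.004,-0.178,0,0],
    [1,0.004,-0.178,0.03,0],
    [1,0.004,-0.178,0.06,0],
    [1,0.004,-0.178,0.06,0],
    [1,0.004,-0.178,0.06,0],
    [1,0.004,-0.178,0.06,0],
  ],
)

```text
time: 47.12
tool_pos: [0.3896, 0.3101, 0.1824]
tool_rot: [3.14, 0.0, 2.239]
contact_force: [0.4, -0.2, 0.1]
opening: 0.0289
grip_force: 25.0
```

```bash
cat > peg.py <<'E'
from h import *
s=observe();print(s["tool_pos"],s["tool_rot"])
for n in("side","top"):
    c=read_camera(n);P=cloud(c)
    x,y,z=s["tool_pos"]; zf=z-.098
    k=(abs(P[...,0]-x)<.03)&(abs(P[...,1]-y)<.03)
    for h in(.012,.03,.05,.07):
        q=P[k&(abs(P[...,2]-zf-h)<.006)]
        if len(q)<5: continue
        # fit circle r=8mm centre to visible surface
        from scipy.optimize import least_squares
        f=least_squares(lambda p:np.hypot(*(q[:,:2]-p).T)-.008,[x,y],loss="soft_l1",f_scale=.001)
        print(n,"shank at",round(zf+h,3),f.x.round(4),len(q))
    if n=="side":
        u=c["R"]@s["tool_pos"]+c["t"];u=u[:2]/u[2]*c["fx"]+[c["cx"],c["cy"]];a,b=map(int,u)
        cv2.imwrite(f"pics/peg{int(s['time']*10)}.png",cv2.resize(c["img"][b-20:b+130,a-60:a+60,::-1],(480,600),interpolation=cv2.INTER_CUBIC));print(f"peg{int(s['time']*10)}")
E
python3 peg.py
```

```text
[0.38960185 0.31013789 0.18244703] [3.13951869e+00 3.99318542e-04 2.23885586e+00]
side shank at 0.096 [0.3901 0.3114] 10
side shank at 0.114 [0.3901 0.3114] 7
peg471
```

Call:
step_arm(
  plan=[
    [1,0,0.001,0.015,0],
    [1,0,0.001,0.021,0],
    [1,0,0.001,0.021,0],
    [1,0,0.001,0.021,0],
  ],
)

```text
time: 47.72
tool_pos: [0.3898, 0.3104, 0.1603]
tool_rot: [-3.142, 0.0, 2.239]
contact_force: [0.0, -0.4, -0.4]
opening: 0.0294
grip_force: 25.0
```

```bash
python3 peg.py; mv pics/peg47[2-9].png pics/pegz.png 2>/dev/null; ls pics
```

```text
[0.38984972 0.31040928 0.16027944] [-3.14156505e+00  1.17442006e-04  2.23882316e+00]
side shank at 0.074 [0.3905 0.3114] 8
side shank at 0.092 [0.3904 0.3114] 6
peg477
m1.png
peg471.png
pegz.png
s1.png
s2.png
s3.png
s4.png
s5.png
s6.png
s7.png
s8.png
side0.png
t1.png
top0.png
```

View pics/pegz.png

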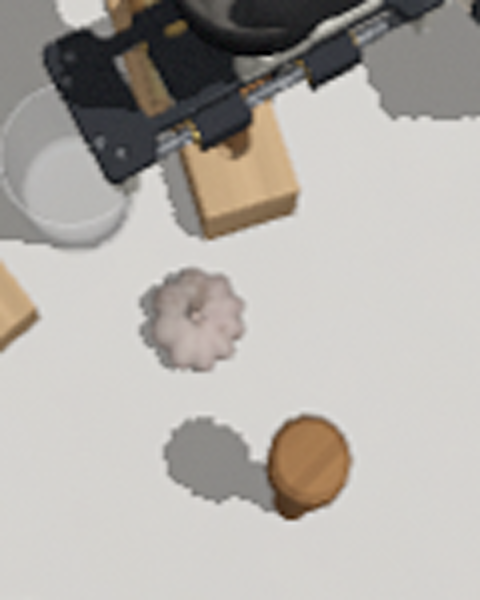

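Call:
step_arm(
  plan=[
    [1,0,0.0005,0.004,0],
    [1,0,0.0005,0.008,0],
    [1,0,0.0005,0.012,0],
    [1,0,0.0005,0.015,0],
    [1,0,0.0005,0.015,0],
  ],
)

```text
time: 48.45
tool_pos: [0.39, 0.3106, 0.145]
tool_rot: [-3.141, 0.0, 2.239]
contact_force: [0.0, -0.4, -0.1]
opening: 0.0291
grip_force: 25.0
```

Foot is already below the mouth with no contact force; continue down.

Call:
step_arm(
  plan=[
    [1,0,0,0.005,0],
    [1,0,0,0.01,0],
    [1,0,0,0.015,0],
    [1,0,0,0.02,0],
    [1,0,0,0.025,0],
    [1,0,0,0.028,0],
    [1,0,0,0.028,0],
  ],
)

```text
time: 49.32
tool_pos: [0.39, 0.3106, 0.117]
tool_rot: [-3.141, -0.0, 2.239]
contact_force: [0.5, 0.4, -1.4]
opening: 0.0292
grip_force: 25.0
```

Call:
step_arm(
  plan=[
    [1,0,0,0.002,0],
    [1,0,0,0.002,0],
    [-1,0,0,0.002,0],
    [-1,0,0,0.002,0],
    [-1,0,0,0.002,0],
    [-1,0,0,0.002,0],
    [-1,0,0,-0.03,0],
    [-1,0,0,-0.09,0],
    [-1,0,0,-0.14,0],
    [-1,-0.05,-0.05,-0.14,0],
    [-1,-0.1,-0.06,-0.14,0],
    [-1,-0.16,-0.06,-0.14,0],
    [-1,-0.22,-0.04,-0.14,0],
    [-1,-0.26,-0.03,-0.14,0],
    [-1,-0.26,-0.03,-0.14,0],
    [-1,-0.26,-0.03,-0.14,0],
    [-1,-0.26,-0.03,-0.14,0],
  ],
)

```text
time: 51.45
tool_pos: [0.5267, 0.0892, 0.2578]
tool_rot: [3.141, 0.0, 2.24]
contact_force: [0.1, -1.0, 0.0]
opening: 0.0921
grip_force: 0.0
```

```bash
python3 look.py;python3 - <<'E'
from h import *
c=read_camera("side");t=read_camera("top")
cv2.imwrite("pics/s9.png",np.hstack([cv2.resize(c["img"][240:440,240:400,::-1],(400,500),interpolation=cv2.INTER_CUBIC),cv2.resize(t["img"][180:340,140:300,::-1],(400,500))]))
for C in(c,t):
    P=cloud(C);k=(P[...,2]>.13)&(P[...,2]<.16)&(abs(P[...,0]-.39)<.05)&(abs(P[...,1]-.311)<.05)
    print("knob",k.sum(),cv2.minEnclosingCircle(P[k][:,:2].astype(np.float32)) if k.any() else 0,np.percentile(P[k][:,2],[50,95]) if k.any() else 0)
E
```

```text
tray side [3.7 1.9] yaw 3.16 [248. 244.  65.]
  tray side [ 16.7 165.8] yaw 3.27 [76. 57. 33.]
  tray top [  0.8 -84.6] yaw 3.13 [99. 59. 66.]
[0.527  0.089  0.2578] [3.141  0.0006 2.2403]
knob 163 ((0.3911086320877075, 0.31252941489219666), 0.015193445608019829) [0.14397104 0.14806012]
knob 97 ((0.38955771923065186, 0.3102767765522003), 0.01924162358045578) [0.14431028 0.1501067 ]
```

View pics/s9.png

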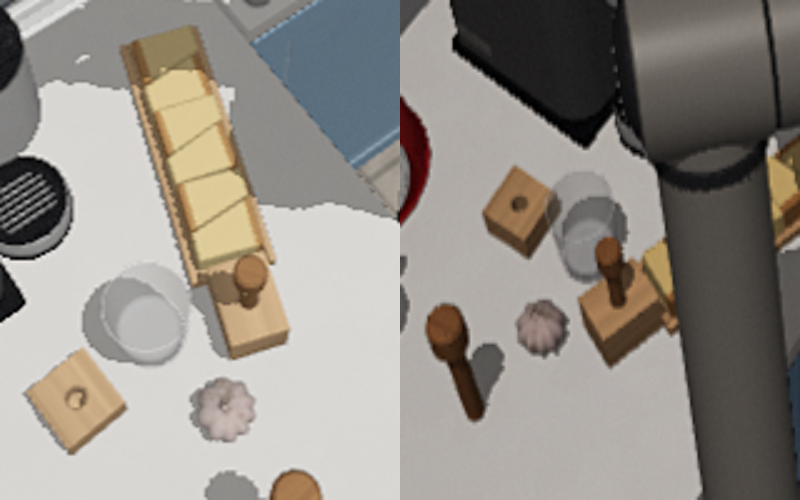

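The peg stands at the bottom with its knob top at about 0.145 m (0.146 expected). All six wedges are packed, and the gripper is clear.

```bash
python3 -c "
from cell import *
print(hand_in())"
```

```text
the job is handed in; nothing more can be done
None
```

The job is handed in: all six wedges are packed alternately head to tail in the tray and the smaller marker peg stands knob up at the bottom of the socket. That is from the last camera look; the hand-in returned no verdict.

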